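Change over the varnishing turntable

TASK

The wooden toadstools already standing on the varnishing turntable are dry: lift each one out and put it in the tray of its cap colour, lowering it in rather than letting it fall from above the rim. Set every toadstool waiting in the wooden block into its own socket of the turntable, upright and with its pin fully home; only the socket at the open front can be reached, so turn the table on from click to click (it has posts to push it by) and leave it clicked in place. Do not bump the clear hood hard, and leave the spray can, brush jar and tape roll where they are.

Things in the scene. Friction and masses are not known exactly. Their poses are not given: they have to be found in the camera images.
- stand: Fixed varnishing stand: grey foot 190 mm wide carrying the turntable and the clear hood. Origin: on the turntable's axis at the height of the work table; z up; its -x axis points to the open front, where a toadstool can be put in or taken out from above. The front place, where a socket stands when clicked there, is at x = -108 mm, y = 0 in this frame.
- hood: Fixed hood of clear plastic 4 mm thick with thin aluminium edges, open towards the stand's -x. Same frame as the stand: roof top at height 190 mm, front edge of roof and sides at x = -20 mm, back at x = 168 mm, sides at y = +-176 mm. It covers the turntable's rear half, with the sockets at the sides and rear.
- turntable (a joint): Angle of the turntable, rad, positive anticlockwise from above, endless, 0 at the start (noisy reading). A spring click holds it at every multiple of pi/2 (a socket at the front). About 0.37 N m (3 N at a post) turns it out of a click; let go anywhere within 40 degrees of a click, it swings to that click by itself within about a second.
- hub (a point): Centre of the turntable's upper face (aluminium disc 280 mm across, 12 mm thick, upper face 44 mm above the work table). The point turns with the table; at joint 0 its axes are those of the stand.
- block: Fixed wooden block 64 x 236 x 42 mm with four round holes (10 mm wide, 37 mm deep) in a row along its y axis, at y = -93, -31, 31 and 93 mm, for toadstools waiting for varnish. Origin: centre of the underside.
- tray_red: Loose red plastic tray, open on top, 170 x 170 x 45 mm, walls and floor 4 mm, 0.5 kg. Origin: centre of the underside. For dry toadstools with red caps.
- tray_yellow: Loose yellow tray of the same size and origin as tray_red. For dry toadstools with yellow caps.
- spray_can: Bystander: green spray can 60 mm across, 170 mm tall, upright. Origin: centre of the underside.
- brush_jar: Bystander: white jar 72 mm across, 85 mm tall, with brushes reaching 190 mm. Origin: centre of the underside.
- tape_roll: Bystander: brown tape roll 104 mm across, 30 mm tall, lying flat. Origin: centre of the underside.
- socket0 (a point): Centre of the mouth of one of four blue socket tubes on the turntable, 108 mm from its axis and 90 degrees apart: 34 mm across, mouth 80 mm above the work table, hole 10 mm wide and 36 mm deep. At joint 0 it lies at 0 degrees anticlockwise (from above) from the front.
- post0 (a point): One of four steel turning posts on the turntable, midway between sockets and 125 mm from its axis (the other three follow at 90, 180 and 270 degrees), 12 mm thick, with an 18 mm black ball on top (its top 123 mm above the work table; the disc below is at 44 mm). The point is on the post's axis, 102 mm above the work table. At joint 0 this post lies 45 degrees anticlockwise from the front.
- socket1 (a point): Mouth centre of another socket, as socket0. At joint 0 it lies at 90 degrees anticlockwise (from above) from the front.
- socket2 (a point): Mouth centre of another socket, as socket0. At joint 0 it lies at 180 degrees anticlockwise (from above) from the front.
- socket3 (a point): Mouth centre of another socket, as socket0. At joint 0 it lies at 270 degrees anticlockwise (from above) from the front.
- dry_red1: Dry toadstool of painted wood with a red cap, standing in a socket of the turntable. White stem 26 mm across with a flat foot, cap 44 mm across with a straight rim from 32 to 48 mm above the foot and a dome up to 62 mm; below the foot a dowel pin 8 mm thick and 32 mm long, tapered to 4 mm over its last 8 mm. Origin: centre of the stem's flat foot, z up along the stem. 60 g. May be absent.
- dry_red2: Dry toadstool with a red cap, standing in a socket; the same toadstool shape and origin as dry_red1. May be absent.
- dry_yellow1: Dry toadstool with a yellow cap, standing in a socket; the same toadstool shape and origin as dry_red1. May be absent.
- dry_yellow2: Dry toadstool with a yellow cap, standing in a socket; the same toadstool shape and origin as dry_red1. May be absent.
- fresh1: Toadstool with a red cap waiting in the wooden block; the same toadstool shape and origin as dry_red1; its foot rests on the block's or socket's upper face when the pin is fully home. May be absent.
- fresh2: Toadstool with a yellow cap waiting in the wooden block; the same toadstool shape and origin as dry_red1; its foot rests on the block's or socket's upper face when the pin is fully home. May be absent.
- fresh3: Toadstool with a red cap waiting in the wooden block; the same toadstool shape and origin as dry_red1; its foot rests on the block's or socket's upper face when the pin is fully home. May be absent.
- fresh4: Toadstool with a yellow cap waiting in the wooden block; the same toadstool shape and origin as dry_red1; its foot rests on the block's or socket's upper face when the pin is fully home. May be absent.
Things that resemble listed ones, but are neither listed nor needed, are in the scene too. Leave any black or green look-alike of the fresh3 alone.

How it is judged:
By the outcome, as a careful person would: the job done as asked, in the order asked, and still so for the second after the job is handed in, with the robot touching nothing.
Of dry_red1, dry_red2, dry_yellow1, dry_yellow2 only 1 to 3 are there at a start; the rules pass over those that are not, and their reading is None.
Of fresh1, fresh2, fresh3, fresh4 only 3 to 4 are there at a start; the rules pass over those that are not, and their reading is None.
At some moment in a run one of tray_red, tray_yellow may be knocked a few centimetres aside while the robot is not near it.
It also fails if it takes over 210 s, if anything falls off the work surface, if the arm or the gripper's body presses on something with over 40 N, if the wrist force passes 120 N, or if a joint passes its speed limit or range.

ROBOT

A 6-joint arm with a two-finger parallel gripper is mounted at the origin on the work surface. World frame = base frame: x ahead of the robot, y to its left, z up, the work surface at z = 0. Lengths are in m, angles in rad, forces in N, time in s.
With the tool pointing down it reaches from about 0.225 to 0.725 m from the base axis. Payload 3.1 kg.
Tool frame: the origin (TCP) lies on the centre line of the jaws, within the pads' length; the fingertips stand 19 mm ahead of it and the grasp point (between the pads) is the TCP; z points along the fingers, y is the line along which they close (so a half turn about z gives the same grasp; the last joint's range is limited). The gripper opens to 85 mm and grips with 20 to 120 N. Pads are 22 mm wide; open, the fingers measure 114 mm over their backs; the gripper's body (76 mm by 85 mm) begins 54 mm behind the grasp point. The pads swing forward as they close: fully open they stand 13 mm farther back than shut.
Start: joints at [-1.344, 0.048, 0.099, 1.622, 0, 1.443], TCP at [0.182, -0.492, 0.25] pointing down, gripper open.
Joint ranges: [-2.91, 2.91], [-0.99, 1.94], [-1.21, 1.42], [-2.12, 2.29], [-1.49, 1.47], [-3.14, 3.14]. Speed limits (rad/s): [2.79, 2.79, 3.14, 3.14, 3.14, 3.14].

INTERFACE

Orientations are given as [roll, pitch, yaw] about the fixed x, y, z axes, in that order (R = Rz(yaw) Ry(pitch) Rx(roll)).
In Python, from station import ctrl gives the robot as it stands.
- The arm moves only by the tool carry_out, never from a script. Its argument "commands" is a list that holds one entry, the list of rows, each a list of 7 numbers: the shift along the tool's x, y, z scaled (see below), then the turn, a rotation vector about the tool's x, y, z scaled (see below), then the closure, from 0 (fully open) to 1 (shut). A call has 1 to 5 rows; each row is the pose to reach, as a shift and turn from the pose commanded when the call began, along the tool's axes at that moment; what a row does not reach only later rows make up. The controller multiplies each number of a shift by 200 mm and each number of a turn by pi/2 rad. A row lasts 1/12 s, in which the tool goes at most 41.7 mm and 7.16 degrees, less where a joint would pass 70% of its speed; a pose out of reach is approached as far as the arm can. A call with a number of a shift or a turn outside -1 to 1 is refused whole. A call with a gripper value outside its range is refused whole. The fingers move at their own pace and stop on an object; "force" is the grip in N (left out, the last holds). Time passes only in rows, so rows that repeat a pose let the fingers close. It gives the time, the measured TCP pose, the force, the opening and the grip force at its end, in the units of the state.
- ctrl.state(): the state, without advancing time (a new reading comes with each control period).
- ctrl.snapshot(name): name is "side" or "top" or "wrist"; returns (picture, depth): 480x640x3 uint8, red, green, blue; 480x640 float32, m along the optical axis (not along the pixel's ray), 0 where there is no reading.
- ctrl.camera_info(name): a dict with "mtx" (3x3 intrinsics, pixels), "world_to_cam" (4x4, takes a point from world to camera coordinates). Camera axes: x right, y down, z forward; pixel columns grow to the right and rows downward; lengths in m; the calibration is good to about 2 mm. A picture is of the moment at which its call begins: read the wrist's pose just before it. camera_info takes no time and is no camera call; for the wrist camera it gives the pose at the moment of the call.
- ctrl.sign_off(): hands the job in; it is judged then, once.
The state is a dict: "time": time; "q": joint angles; "qd": joint speeds; "tau": joint torques, N m; "tool_pos": TCP position; "eef_rot": TCP orientation; "force": force on the tool from outside, world axes, zero at the start; "ft_torque": the same for the moment, N m; "opening": finger opening in m; "grip_force": force on a finger pad.
Only numpy, scipy, OpenCV 4.12 (cv2) and the standard library are available. Lean on these libraries where they do the work, as an engineer would, in place of code of your own. Each camera call takes 0.05 s, during which the arm holds its last target. There are 200 camera calls.

## Working session

There is one attempt and no reset: what is moved stays moved. The work goes in short steps, Python scripts to look and compute and a tool call to move; the robot and the scene stay as the last step left them, time stands still between calls to the robot, and variables do not carry over. Pictures are saved under pics/ and viewed, at most 14 in all, crops included, and the job is handed in when it is done.

Besides the shell and the picture viewer there is one more tool, called as a command line: name --argument value ..., lists and objects as JSON in quotes. carry_out: Moves the arm, as the interface text tells. Its arguments: {"type":"object","properties":{"commands":{"type":"array"},"force":{"type":"number"}},"required":["commands"]}

```bash
ls; mkdir -p pics; python3 - <<'E'
from station import ctrl
import cv2,numpy as np
s=ctrl.state();print(s)
for n in("side","top","wrist"):
    p,d=ctrl.snapshot(n);c=ctrl.camera_info(n)
    print(n,np.round(c["mtx"],1).tolist(),np.round(c["world_to_cam"],4).tolist())
    cv2.imwrite(f"pics/{n}0.png",p[:,:,::-1]);np.savez(f"{n}0.npz",p=p,d=d,K=c["mtx"],T=c["world_to_cam"])
E
```

```text
pics
{'time': 0.0, 'q': array([-1.34379360e+00,  4.87452132e-02,  9.75381962e-02,  1.62200464e+00,
        7.04953540e-07,  1.44297429e+00]), 'qd': array([ 0.00052744, -0.00161837, -0.00071432, -0.0008582 , -0.00073793,
       -0.00105926]), 'tau': array([ 4.95613804e-04, -3.38783813e+01,  3.20014250e+01,  2.03945744e-02,
       -1.10111353e-04,  2.29715511e-06]), 'tool_pos': array([ 0.18224263, -0.49172643,  0.2490901 ]), 'eef_rot': array([-3.13919712e+00, -3.08591089e-04,  3.54824401e-01]), 'force': array([-0.16105241, -0.47573248, -0.18705653]), 'ft_torque': array([ 0.01370849, -0.07848069, -0.01405766]), 'grip_force': 0.0, 'opening': 0.08518517677918083}
side [[451.4, 0.0, 320.7], [0.0, 451.4, 247.2], [0.0, 0.0, 1.0]] [[0.9058, -0.4235, 0.0118, -0.4697], [-0.2598, -0.5774, -0.774, 0.2331], [0.3347, 0.6981, -0.633, 0.9496], [0.0, 0.0, 0.0, 1.0]]
top [[591.0, 0.0, 309.5], [0.0, 591.0, 244.1], [0.0, 0.0, 1.0]] [[0.008, -0.9999, 0.0113, 0.047], [-0.9877, -0.0096, -0.1562, 0.5336], [0.1563, -0.0099, -0.9877, 1.7524], [0.0, 0.0, 0.0, 1.0]]
wrist [[355.4, 0.0, 310.0], [0.0, 355.4, 236.4], [0.0, 0.0, 1.0]] [[0.3473, -0.9377, -0.002, -0.5247], [-0.9054, -0.3359, 0.2597, -0.0341], [-0.2443, -0.0884, -0.9657, 0.378], [0.0, 0.0, 0.0, 1.0]]
```

View pics/top0.png

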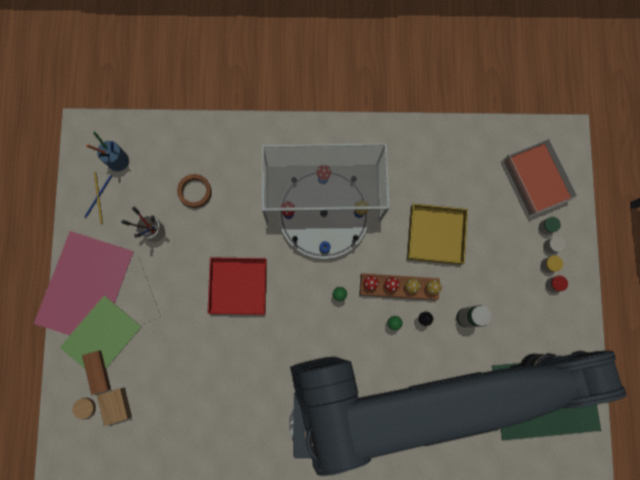

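View pics/side0.png

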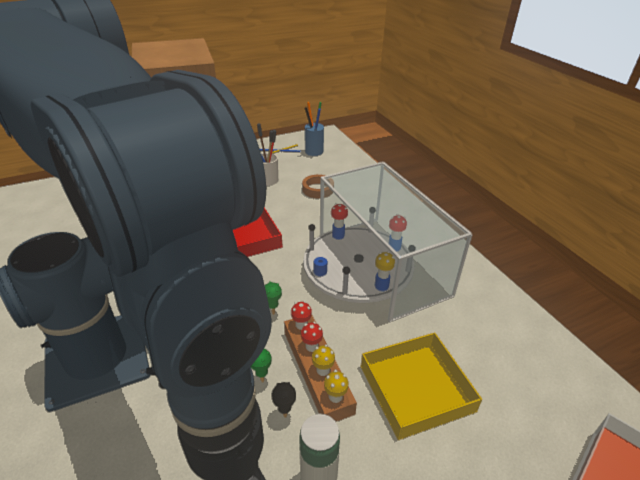

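```bash
cat > h.py <<'E'
import numpy as np,cv2
from station import ctrl
HSV={"red":[((0,120,60),(8,255,255)),((172,120,60),(180,255,255))],"yellow":[((18,120,80),(32,255,255))],"blue":[((105,120,50),(125,255,255))],"black":[((0,0,0),(180,120,45))]}
def mask(p,c):
    h=cv2.cvtColor(p,cv2.COLOR_RGB2HSV);m=0
    for a,b in HSV[c]: m=m|cv2.inRange(h,a,b)
    return m
def blobs(p,c,box=(0,0,640,480),amin=20,close=3):
    x0,y0,x1,y1=box;m=np.zeros(p.shape[:2],np.uint8);m[y0:y1,x0:x1]=mask(p,c)[y0:y1,x0:x1]
    m=cv2.morphologyEx(m,cv2.MORPH_CLOSE,np.ones((close,close),np.uint8))
    n,l,s,ce=cv2.connectedComponentsWithStats(m)
    return [(round(ce[i][0],1),round(ce[i][1],1),int(s[i][4]),*map(int,s[i][:4])) for i in range(1,n) if s[i][4]>=amin]
def ray(K,T,u,v):
    R,t=T[:3,:3],T[:3,3];return -R.T@t,R.T@np.linalg.solve(K,[u,v,1.])
def plane(K,T,u,v,z):
    o,d=ray(K,T,u,v);return o+d*(z-o[2])/d[2]
def tri(A,B):
    """A,B=(K,T,u,v): mid point, gap"""
    o1,d1=ray(*A);o2,d2=ray(*B);s=np.linalg.lstsq(np.c_[d1,-d2],o2-o1,rcond=None)[0]
    p,q=o1+d1*s[0],o2+d2*s[1];return (p+q)/2,np.linalg.norm(p-q)
def snap(n):
    c=ctrl.camera_info(n);p,d=ctrl.snapshot(n);return p,d,np.array(c["mtx"]),np.array(c["world_to_cam"])
E
python3 - <<'E'
from h import *
S={n:np.load(n+"0.npz") for n in("top","side","wrist")}
for n in("top","side"):
    for c in("red","yellow","blue","black"): print(n,c,blobs(S[n]["p"],c,(180,100,500,420) ))
t=S["top"]
for box,c in(((200,250,275,325),"red"),((400,195,475,270),"yellow")):
    m=np.zeros((480,640),np.uint8);x0,y0,x1,y1=box;m[y0:y1,x0:x1]=mask(t["p"],c)[y0:y1,x0:x1]
    k=max(cv2.findContours(m,0,2)[0],key=cv2.contourArea);r=cv2.minAreaRect(k);b=cv2.boxPoints(r)
    P=np.array([plane(t["K"],t["T"],*q,.045) for q in b]);print(c,np.round(P.mean(0),4),np.round(np.linalg.norm(P-np.roll(P,1,0),axis=1),4),np.round(P,3).tolist())
E
```

```text
top red [(np.float64(287.3), np.float64(212.7), 25, 282, 212, 12, 3), (np.float64(236.9), np.float64(285.9), 3171, 208, 258, 58, 57), (np.float64(370.4), np.float64(282.7), 184, 363, 275, 16, 16), (np.float64(391.6), np.float64(284.0), 195, 384, 277, 16, 16)]
top yellow [(np.float64(435.9), np.float64(235.4), 2579, 409, 204, 55, 59), (np.float64(412.7), np.float64(284.4), 135, 406, 278, 15, 14), (np.float64(433.5), np.float64(286.1), 124, 427, 280, 14, 14)]
top blue [(np.float64(324.5), np.float64(247.0), 82, 320, 242, 10, 11)]
top black [(np.float64(323.5), np.float64(213.0), 29, 321, 211, 6, 6), (np.float64(469.7), np.float64(317.1), 69, 467, 308, 9, 18), (np.float64(425.2), np.float64(318.5), 151, 418, 312, 15, 14), (np.float64(458.5), np.float64(319.4), 28, 457, 312, 6, 14), (np.float64(355.9), np.float64(384.3), 2169, 291, 357, 209, 63)]
side red [(np.float64(270.9), np.float64(150.4), 32, 269, 142, 5, 20), (np.float64(339.0), np.float64(211.8), 177, 332, 205, 16, 15), (np.float64(257.8), np.float64(235.7), 1438, 232, 207, 50, 50), (np.float64(400.0), np.float64(222.7), 40, 396,
[... 466 characters left out ...]
ide blue [(np.float64(290.8), np.float64(150.3), 23, 281, 150, 19, 2), (np.float64(320.1), np.float64(261.4), 93, 314, 257, 13, 9), (np.float64(382.9), np.float64(283.6), 98, 377, 276, 12, 14)]
side black [(np.float64(217.4), np.float64(351.9), 3427, 180, 315, 75, 72), (np.float64(274.8), np.float64(394.1), 37, 273, 384, 8, 21), (np.float64(251.5), np.float64(412.9), 51, 246, 402, 11, 18)]
red [0.4043 0.2692 0.045 ] [0.1677 0.1716 0.1679 0.1691] [[0.487, 0.357, 0.045], [0.489, 0.186, 0.045], [0.321, 0.182, 0.045], [0.32, 0.351, 0.045]]
yellow [ 0.5702 -0.3387  0.045 ] [0.1656 0.1704 0.168  0.1704] [[0.491, -0.247, 0.045], [0.661, -0.263, 0.045], [0.649, -0.431, 0.045], [0.48, -0.413, 0.045]]
```

View pics/wrist0.png

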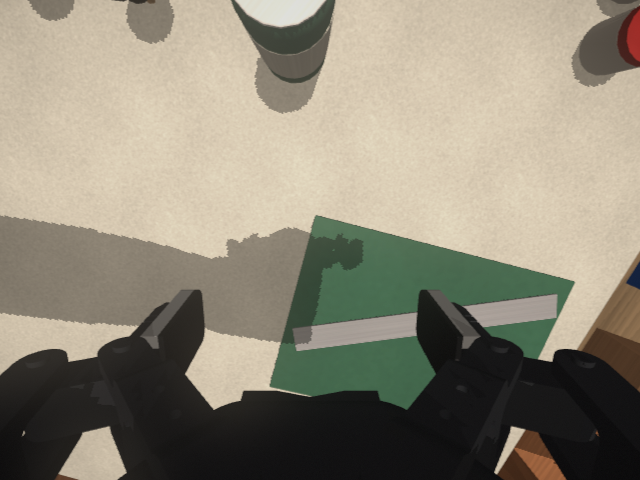

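```bash
python3 - <<'E'
from h import *
S={n:np.load(n+"0.npz") for n in("top","side","wrist")}
t,s=S["top"],S["side"];A=lambda z,u,v:(z["K"],z["T"],u,v)
for b in blobs(s["p"],"red",(285,295,330,330))+blobs(s["p"],"red",(300,318,330,350)):print(b)
for n,a,b in(("sock0",(324.5,247),(320.1,261.4)),("y4",(433.5,286.1),(335.8,384.2)),("y3",(412.7,284.4),(323,357.6)),("dryY",(361,208.5),(384.7,261.6)),("dryRleft",(288,209.5),(339,211.8)),("rear",(324,172),(399,222)),("r1",(370.4,282.7),(301.5,313)),("r2",(391.6,284),(312,334))):
    p,g=tri(A(t,*a),A(s,*b));print(n,np.round(p,4),round(g,4))
for n,a,z in(("sock0",(324.5,247),.08),("hub",(323.5,213),.05),("y4",(433.5,286.1),.092),("y3",(412.7,284.4),.092),("r2",(391.6,284),.092),("r1",(370.4,282.7),.092),("dryY",(361,208.5),.13),("dryR",(288,209.5),.13),("rear",(324,172),.13)):print(n,np.round(plane(t["K"],t["T"],*a,z),4))
for n in("wrist",):
    T=S[n]["T"];print(-T[:3,:3].T@T[:3,3])
# disc rim & hood lines
p=t["p"][130:275,250:400];cv2.imwrite("pics/stand0.png",cv2.resize(p[:,:,::-1],None,fx=4,fy=4,interpolation=cv2.INTER_CUBIC))
E
```

```text
(np.float64(303.2), np.float64(315.3), 413, 291, 302, 28, 28)
(np.float64(310.6), np.float64(332.4), 412, 300, 318, 23, 27)
sock0 [0.5193 0.0074 0.0774] 0.0
y4 [ 0.4034 -0.3132  0.0802] 0.0043
y3 [ 0.4074 -0.2516  0.0814] 0.0052
dryY [ 0.6287 -0.098   0.1211] 0.0021
dryRleft [0.6225 0.116  0.1231] 0.0009
rear [0.7362 0.0112 0.1265] 0.0018
r1 [ 0.4135 -0.128   0.0793] 0.0009
r2 [ 0.4099 -0.1901  0.0812] 0.0012
sock0 [0.5189 0.0075 0.08  ]
hub [0.6283 0.0099 0.05  ]
y4 [ 0.4045 -0.3113  0.092 ]
y3 [ 0.4089 -0.2504  0.092 ]
r2 [ 0.4095 -0.1887  0.092 ]
r1 [ 0.4128 -0.1267  0.092 ]
dryY [ 0.6258 -0.0967  0.13  ]
dryR [0.6206 0.116  0.13  ]
rear [0.7344 0.0117 0.13  ]
[ 0.24365097 -0.47006952  0.37281429]
```

View pics/stand0.png

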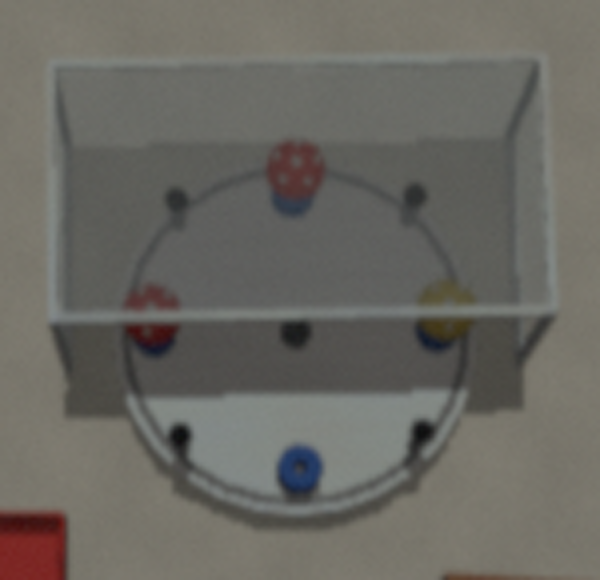

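carry_out --commands '[[[0.707,-0.324,0,0,0,-0.387,1],[0.707,-0.324,0,0,0,-0.387,1],[0.707,-0.324,0,0,0,-0.387,1],[0.707,-0.324,0,0,0,-0.387,1],[0.707,-0.324,0,0,0,-0.387,1]]]' --force 30

```text
time: 0.57
tool_pos: [0.2956, -0.3783, 0.2503]
eef_rot: [3.142, -0.003, 0.975]
force: [-0.9, -0.5, 0.2]
opening: 0.0256
grip_force: 0.0
```

carry_out --commands '[[[0,0,0,0,0,-0.387,1],[0,0,0,0,0,-0.387,1],[0,0,0,0,0,-0.387,1],[0,0,0,0,0,-0.387,1],[0,0,0,0,0,-0.387,1]]]'

```text
time: 0.98
tool_pos: [0.2924, -0.3821, 0.2499]
eef_rot: [-3.141, -0.001, 1.577]
force: [-1.1, 0.5, -0.6]
opening: -0.0003
grip_force: 0.0
```

```bash
cat >> h.py <<'E'
def go(*target):
    s=ctrl.state();from scipy.spatial.transform import Rotation as R
    r=R.from_euler("xyz",s["eef_rot"]);p=np.array(s["tool_pos"])
    print("t",round(s["time"],2),"tcp",np.round(p,4),"rpy",np.round(s["eef_rot"],4),"F",np.round(s["force"],1),"open",round(s["opening"],4),"grip",round(s["grip_force"],1))
    for t in target: print("to",t,"->",np.round(r.inv().apply(np.array(t)-p)/.2,3),"yawturn",round(-(np.pi/2-s["eef_rot"][2])/(np.pi/2),4)); p=np.array(t)
E
python3 -c "
from h import *
go((.5406,-.1055,.25))"
```

```text
t 0.98 tcp [ 0.2924 -0.3821  0.2499] rpy [-3.1411e+00 -8.0000e-04  1.5767e+00] F [-1.1  0.5 -0.6] open -0.0003 grip 0.0
to (0.5406, -0.1055, 0.25) -> [ 1.376  1.249 -0.   ] yawturn 0.0038
```

carry_out --commands '[[[0.14,0.124,0,0,0,0,1],[0.28,0.249,0,0,0,0,1],[0.42,0.373,0,0,0,0,1],[0.56,0.498,0,0,0,0,1],[0.691,0.622,0,0,0,0,1]]]'

```text
time: 1.4
tool_pos: [0.4176, -0.2426, 0.2501]
eef_rot: [-3.141, -0.0, 1.57]
force: [0.4, -0.7, 0.0]
opening: 0.0001
grip_force: 0.0
```

carry_out --commands '[[[0.14,0.124,0,0,0,0,1],[0.28,0.249,0,0,0,0,1],[0.42,0.373,0,0,0,0,1],[0.56,0.498,0,0,0,0,1],[0.691,0.622,0,0,0,0,1]]]'

```text
time: 1.82
tool_pos: [0.5421, -0.1041, 0.25]
eef_rot: [-3.141, -0.0, 1.571]
force: [0.3, -0.2, 1.3]
opening: 0.0001
grip_force: 0.0
```

```bash
python3 - <<'E'
from h import *
go((.5406,-.1055,.095))
th=np.radians(np.r_[45,np.arange(40,-36,-5)]+1.26)
W=np.c_[.627-.125*np.cos(th),.0098-.125*np.sin(th)-.017]
print(np.round(W[[0,-1]],4))
s=np.array([.5406,-.1055])
for i in range(1,len(W),5):
    q=W[i:i+5];print([[round((y-s[1])/.2,3),round((x-s[0])/.2,3)] for x,y in q]);s=q[-1]
E
```

```text
t 1.82 tcp [ 0.5421 -0.1041  0.25  ] rpy [-3.1411e+00 -2.0000e-04  1.5712e+00] F [ 0.3 -0.2  1.3] open 0.0001 grip 0.0
to (0.5406, -0.1055, 0.095) -> [-0.007 -0.007  0.775] yawturn 0.0002
[[ 0.5406 -0.0975]
 [ 0.5231  0.0622]]
[[np.float64(0.079), np.float64(-0.038)], [np.float64(0.122), np.float64(-0.072)], [np.float64(0.167), np.float64(-0.102)], [np.float64(0.215), np.float64(-0.128)], [np.float64(0.265), np.float64(-0.15)]]
[[np.float64(0.052), np.float64(-0.018)], [np.float64(0.105), np.float64(-0.031)], [np.float64(0.158), np.float64(-0.039)], [np.float64(0.213), np.float64(-0.042)], [np.float64(0.267), np.float64(-0.041)]]
[[np.float64(0.054), np.float64(0.006)], [np.float64(0.108), np.float64(0.017)], [np.float64(0.16), np.float64(0.032)], [np.float64(0.211), np.float64(0.052)], [np.float64(0.26), np.float64(0.076)]]
[[np.float64(0.047), np.float64(0.028)]]
```

carry_out --commands '[[[-0.007,-0.007,0.19,0,0,0,1],[-0.007,-0.007,0.39,0,0,0,1],[-0.007,-0.007,0.58,0,0,0,1],[-0.007,-0.007,0.775,0,0,0,1]]]'

```text
time: 2.15
tool_pos: [0.54, -0.1069, 0.0936]
eef_rot: [3.141, 0.0, 1.572]
force: [0.0, 0.1, 0.1]
opening: -0.0002
grip_force: 0.0
```

carry_out --commands '[[[0.079,-0.038,0,0,0,0,1],[0.122,-0.072,0,0,0,0,1],[0.167,-0.102,0,0,0,0,1],[0.215,-0.128,0,0,0,0,1],[0.265,-0.15,0,0,0,0,1]]]'

```text
time: 2.57
tool_pos: [0.5095, -0.0571, 0.0949]
eef_rot: [-3.141, 0.006, 1.568]
force: [2.0, -5.6, 0.6]
opening: -0.0003
grip_force: 0.1
```

carry_out --commands '[[[0.052,-0.018,0,0,0,0,1],[0.105,-0.031,0,0,0,0,1],[0.158,-0.039,0,0,0,0,1],[0.213,-0.042,0,0,0,0,1],[0.267,-0.041,0,0,0,0,1]]]'

```text
time: 2.98
tool_pos: [0.5019, -0.0016, 0.0955]
eef_rot: [3.141, 0.002, 1.569]
force: [0.8, -3.7, 0.4]
opening: 0.0001
grip_force: 0.2
```

carry_out --commands '[[[0.054,0.006,0,0,0,0,1],[0.108,0.017,0,0,0,0,1],[0.16,0.032,0,0,0,0,1],[0.211,0.052,0,0,0,0,1],[0.26,0.076,0,0,0,0,1]]]'

```text
time: 3.4
tool_pos: [0.517, 0.0526, 0.0951]
eef_rot: [-3.141, -0.001, 1.571]
force: [1.3, -0.8, 1.3]
opening: -0.0001
grip_force: 0.0
```

carry_out --commands '[[[0.047,0.028,0,0,0,0,1],[0.02,0.0,-0.1,0,0,0,1],[0.0,0.0,-0.3,0,0,0,1],[0,0,-0.5,0,0,0,0.35],[-0.1,-0.03,-0.65,0,0,0,0.35]]]'

```text
time: 3.82
tool_pos: [0.5118, 0.0341, 0.2276]
eef_rot: [3.14, -0.003, 1.575]
force: [0.2, -0.4, 0.7]
opening: 0.0232
grip_force: 0.0
```

```bash
python3 - <<'E'
from h import *
go((.519,.0075,.22))
p,d,K,T=snap("top");cv2.imwrite("pics/top1.png",p[:,:,::-1])
w=snap("wrist")[0];a=cv2.resize(p[120:320,180:500],None,fx=2,fy=2)
cv2.imwrite("pics/a1.png",np.hstack([cv2.resize(a,(400,250)),cv2.resize(w,(333,250))])[:,:,::-1])
E
```

```text
t 3.82 tcp [0.5118 0.0341 0.2276] rpy [ 3.14   -0.0033  1.5747] F [ 0.2 -0.4  0.7] open 0.0232 grip 0.0
to (0.519, 0.0075, 0.22) -> [-0.133  0.035  0.037] yawturn 0.0025
```

View pics/a1.png

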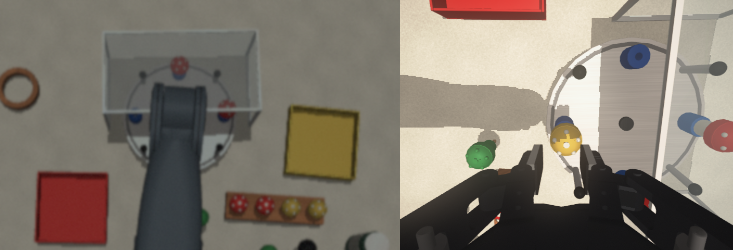

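carry_out --commands '[[[-0.127,0.038,0,0,0,0,0.2],[-0.127,0.038,0,0,0,0,0.2],[-0.127,0.038,0,0,0,0,0.2],[-0.127,0.038,0.2,0,0,0,0.2],[-0.127,0.038,0.38,0,0,0,0.2]]]'

```text
time: 4.33
tool_pos: [0.5203, 0.0065, 0.15]
eef_rot: [3.137, -0.001, 1.571]
force: [0.0, -0.4, -1.3]
opening: 0.0681
grip_force: 0.0
```

carry_out --commands '[[[0,0,0.14,0,0,0,0.2],[0,0,0.145,0,0,0,0.2],[0,0,0.145,0,0,0,0.8],[0,0,0.145,0,0,0,0.8],[0,0,0.145,0,0,0,0.8]]]' --force 35

```text
time: 4.75
tool_pos: [0.5201, 0.0058, 0.1229]
eef_rot: [3.138, 0.0, 1.571]
force: [-0.9, 0.5, 0.1]
opening: 0.0431
grip_force: 35.6
```

carry_out --commands '[[[0,0,0,0,0,0,0.8],[0,0,-0.1,0,0,0,0.8],[0,0,-0.25,0,0,0,0.8],[0,0,-0.4,0,0,0,0.8],[0,0,-0.55,0,0,0,0.8]]]'

```text
time: 5.17
tool_pos: [0.5189, 0.0055, 0.2331]
eef_rot: [3.139, 0.0, 1.571]
force: [1.5, 0.0, -1.2]
opening: 0.0425
grip_force: 36.8
```

```bash
cat >> h.py <<'E'
def trays():
    p,d,K,T=snap("top")
    for box,c in(((150,200,320,370),"red"),((385,150,530,330),"yellow")):
        m=np.zeros((480,640),np.uint8);x0,y0,x1,y1=box;m[y0:y1,x0:x1]=mask(p,c)[y0:y1,x0:x1]
        k=max(cv2.findContours(m,0,2)[0],key=cv2.contourArea);r=cv2.minAreaRect(k)
        P=np.array([plane(K,T,*q,.045) for q in cv2.boxPoints(r)])
        print(c,np.round(P.mean(0),3),np.round(np.linalg.norm(P[0]-P[1]),3),np.round(np.linalg.norm(P[2]-P[1]),3))
    return p
E
python3 - <<'E'
from h import *
go((.567,-.3387,.23));trays()
w=snap("wrist")[0];cv2.imwrite("pics/a2.png",cv2.resize(w,(480,360))[:,:,::-1])
E
```

```text
t 5.17 tcp [0.5189 0.0055 0.2331] rpy [3.1392e+00 2.0000e-04 1.5705e+00] F [ 1.5  0.  -1.2] open 0.0425 grip 36.8
to (0.567, -0.3387, 0.23) -> [-1.721  0.241  0.017] yawturn -0.0002
red [0.404 0.269 0.045] 0.172 0.168
yellow [ 0.57  -0.339  0.045] 0.169 0.17
```

View pics/a2.png

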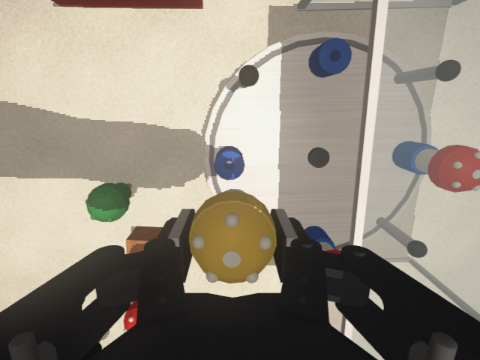

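carry_out --commands '[[[-0.2,0.03,0,0,0,0,0.8],[-0.4,0.06,0,0,0,0,0.8],[-0.6,0.09,0,0,0,0,0.8],[-0.8,0.12,0,0,0,0,0.8],[-1.0,0.15,0,0,0,0,0.8]]]'

```text
time: 5.68
tool_pos: [0.549, -0.1964, 0.2312]
eef_rot: [3.14, 0.001, 1.571]
force: [0.9, -0.2, -1.6]
opening: 0.0429
grip_force: 36.9
```

carry_out --commands '[[[-0.2,0.036,0,0,0,0,0.8],[-0.4,0.072,0,0,0,0,0.8],[-0.606,0.106,0,0,0,0,0.8],[-0.606,0.106,0,0,0,0,0.8]]]'

```text
time: 6.02
tool_pos: [0.5696, -0.3239, 0.2272]
eef_rot: [-3.14, 0.004, 1.563]
force: [-0.3, 0.9, -2.5]
opening: 0.0428
grip_force: 36.9
```

carry_out --commands '[[[0,0,0.16,0,-0.078,0,0.8],[0,0,0.33,0,-0.156,0,0.8],[0,0,0.49,0,-0.234,0,0.8],[0,0,0.65,0,-0.312,0,0.8],[0,0,0.8,0,-0.39,0,0.8]]]'

```text
time: 6.43
tool_pos: [0.5703, -0.3154, 0.0712]
eef_rot: [3.136, 0.619, 1.567]
force: [1.3, -1.1, -2.1]
opening: 0.0429
grip_force: 36.9
```

carry_out --commands '[[[0,0,0,0,0,0,0.8],[0,0,0,0,0,0,0.3],[0,0,0,0,0,0,0.2],[0,0,-0.15,0,0,0,0.2],[0,0,-0.35,0,0,0,0.2]]]'

```text
time: 6.85
tool_pos: [0.5704, -0.2778, 0.1302]
eef_rot: [3.138, 0.613, 1.564]
force: [0.9, 1.0, -0.2]
opening: 0.0686
grip_force: 0.0
```

carry_out --commands '[[[0,0,-0.12,0,0.078,0,0.2],[0,0,-0.24,0,0.156,0,0.2],[0,0,-0.36,0,0.234,0,0.2],[0,0,-0.45,0,0.312,0,0.2],[0,0,-0.45,0,0.39,0,0.2]]]'

```text
time: 7.27
tool_pos: [0.5758, -0.2256, 0.2156]
eef_rot: [3.119, 0.004, 1.571]
force: [1.1, -0.6, 0.2]
opening: 0.0683
grip_force: 0.0
```

```bash
python3 - <<'E'
from h import *
go((.5406,-.1055,.22))
p=trays();w=snap("wrist")[0]
s=snap("side")[0]
cv2.imwrite("pics/a3.png",np.hstack([cv2.resize(s[180:460,220:540],(400,350)),cv2.resize(p[120:330,190:430+90],(400,350))])[:,:,::-1])
E
```

```text
t 7.27 tcp [ 0.5758 -0.2256  0.2156] rpy [3.1191 0.0045 1.571 ] F [ 1.1 -0.6  0.2] open 0.0683 grip 0.0
to (0.5406, -0.1055, 0.22) -> [ 0.601 -0.175 -0.028] yawturn 0.0002
red [0.404 0.269 0.045] 0.172 0.168
yellow [ 0.558 -0.374  0.045] 0.083 0.151
```

View pics/a3.png

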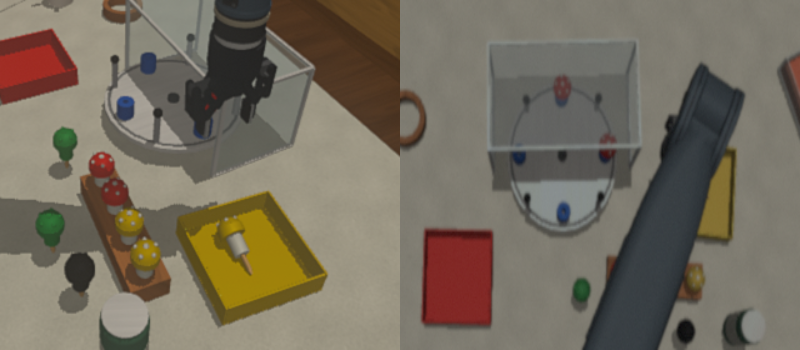

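carry_out --commands '[[[0,-0.148,0,0,0,0,1],[0.1,-0.148,0,0,0,0,1],[0.3,-0.148,0,0,0,0,1],[0.5,-0.148,0,0,0,0,1],[0.582,-0.148,0,0,0,0,1]]]'

```text
time: 7.83
tool_pos: [0.5407, -0.1037, 0.2036]
eef_rot: [3.137, 0.0, 1.573]
force: [-0.0, -0.3, 1.1]
opening: 0.0078
grip_force: 0.0
```

carry_out --commands '[[[0,0,0,0,0,0,1],[0,0,0,0,0,0,1]]]'

```text
time: 8.0
tool_pos: [0.5412, -0.1067, 0.2032]
eef_rot: [3.138, 0.003, 1.573]
force: [-0.6, 0.1, 0.0]
opening: -0.0002
grip_force: 0.0
```

```bash
python3 - <<'E'
from h import *
go((.5406,-.1055,.095))
E
```

```text
t 8.0 tcp [ 0.5412 -0.1067  0.2032] rpy [3.1377e+00 3.0000e-03 1.5731e+00] F [-0.6  0.1  0. ] open -0.0002 grip 0.0
to (0.5406, -0.1055, 0.095) -> [ 0.007 -0.005  0.541] yawturn 0.0015
```

carry_out --commands '[[[0,0,0.2,0,0,0,1],[0,0,0.4,0,0,0,1],[0,0,0.54,0,0,0,1],[0,0,0.54,0,0,0,1]]]'

```text
time: 8.33
tool_pos: [0.5354, -0.1071, 0.0862]
eef_rot: [-3.13, -0.003, 1.569]
force: [-1.8, -0.4, -1.7]
opening: -0.0
grip_force: 0.0
```

carry_out --commands '[[[0.079,-0.038,0,0,0,0,1],[0.122,-0.072,0,0,0,0,1],[0.167,-0.102,0,0,0,0,1],[0.215,-0.128,0,0,0,0,1],[0.265,-0.15,0,0,0,0,1]]]'

```text
time: 8.75
tool_pos: [0.5113, -0.0593, 0.0966]
eef_rot: [3.138, 0.011, 1.566]
force: [-2.8, -8.6, 1.1]
opening: -0.0003
grip_force: 2.6
```

carry_out --commands '[[[0.052,-0.018,0,0,0,0,1],[0.105,-0.031,0,0,0,0,1],[0.158,-0.039,0,0,0,0,1],[0.213,-0.042,0,0,0,0,1],[0.267,-0.041,0,0,0,0,1]]]'

```text
time: 9.17
tool_pos: [0.5028, -0.0034, 0.096]
eef_rot: [3.139, 0.005, 1.568]
force: [-2.3, -3.0, -0.2]
opening: -0.0002
grip_force: 1.6
```

carry_out --commands '[[[0.054,0.006,0,0,0,0,1],[0.108,0.017,0,0,0,0,1],[0.16,0.032,0,0,0,0,1],[0.211,0.052,0,0,0,0,1],[0.26,0.076,0,0,0,0,1]]]'

```text
time: 9.58
tool_pos: [0.5188, 0.0524, 0.0942]
eef_rot: [3.139, -0.0, 1.571]
force: [0.3, -2.0, -0.3]
opening: -0.0002
grip_force: 0.0
```

carry_out --commands '[[[0.047,0.028,0,0,0,0,1],[0.02,0.0,-0.1,0,0,0,1],[0.0,0.0,-0.3,0,0,0,1],[0,0,-0.5,0,0,0,0.2],[-0.1,-0.03,-0.65,0,0,0,0.2]]]'

```text
time: 10.0
tool_pos: [0.5122, 0.0343, 0.2254]
eef_rot: [3.14, -0.003, 1.575]
force: [1.7, -0.2, 0.6]
opening: 0.0234
grip_force: 0.0
```

```bash
python3 - <<'E'
from h import *
go((.519,.0075,.225))
p,d,K,T=snap("wrist")
for c,z in(("red",.135),("yellow",.13),("blue",.08)):
  for b in blobs(p,c,amin=150): print(c,b[:3],np.round(plane(K,T,b[0],b[1],z),3))
E
```

```text
t 10.0 tcp [0.5122 0.0343 0.2254] rpy [ 3.1398 -0.0033  1.5749] F [ 1.7 -0.2  0.6] open 0.0234 grip 0.0
to (0.519, 0.0075, 0.225) -> [-0.134  0.034  0.002] yawturn 0.0026
red (np.float64(175.8), np.float64(20.2), 9269) [0.44  0.162 0.135]
red (np.float64(319.1), np.float64(279.8), 2518) [0.518 0.013 0.135]
red (np.float64(467.9), np.float64(392.4), 370) [ 0.624 -0.072  0.135]
blue (np.float64(467.0), np.float64(115.5), 1414) [0.625 0.118 0.08 ]
```

carry_out --commands '[[[-0.127,0.038,0,0,0,0,0.2],[-0.127,0.038,0,0,0,0,0.2],[-0.127,0.038,0,0,0,0,0.2],[-0.127,0.038,0.2,0,0,0,0.2],[-0.127,0.038,0.38,0,0,0,0.2]]]'

```text
time: 10.47
tool_pos: [0.5206, 0.0067, 0.1479]
eef_rot: [3.137, -0.001, 1.571]
force: [0.2, -0.8, -1.7]
opening: 0.0682
grip_force: 0.0
```

carry_out --commands '[[[0,0,0.14,0,0,0,0.2],[0,0,0.145,0,0,0,0.2],[0,0,0.145,0,0,0,0.8],[0,0,0.145,0,0,0,0.8],[0,0,0.145,0,0,0,0.8]]]' --force 35

```text
time: 10.88
tool_pos: [0.5203, 0.006, 0.1208]
eef_rot: [3.138, 0.0, 1.571]
force: [-0.4, 0.6, -1.2]
opening: 0.0431
grip_force: 35.6
```

carry_out --commands '[[[0,0,0,0,0,0,0.8],[0,0,-0.1,0,0,0,0.8],[0,0,-0.25,0,0,0,0.8],[0,0,-0.4,0,0,0,0.8],[0,0,-0.55,0,0,0,0.8]]]'

```text
time: 11.3
tool_pos: [0.5192, 0.0057, 0.2311]
eef_rot: [3.139, 0.0, 1.571]
force: [-0.4, 0.8, -1.2]
opening: 0.0429
grip_force: 36.7
```

carry_out --commands '[[[0.18,-0.05,0,0,0,0,0.8],[0.36,-0.1,0,0,0,0,0.8],[0.54,-0.15,0,0,0,0,0.8],[0.72,-0.2,0,0,0,0,0.8],[0.9,-0.25,0,0,0,0,0.8]]]'

```text
time: 11.72
tool_pos: [0.4691, 0.1874, 0.2306]
eef_rot: [3.137, -0.001, 1.57]
force: [-0.8, 1.0, -0.5]
opening: 0.0431
grip_force: 36.8
```

carry_out --commands '[[[0.18,-0.05,0,0,0,0,0.8],[0.36,-0.1,0,0,0,0,0.8],[0.533,-0.15,0,0,0,0,0.8],[0.533,-0.15,0,0,0,0,0.8]]]'

```text
time: 12.05
tool_pos: [0.4372, 0.2983, 0.2301]
eef_rot: [3.14, -0.005, 1.578]
force: [0.5, -0.9, 0.2]
opening: 0.0428
grip_force: 36.7
```

```bash
python3 - <<'E'
from h import *
go((.439,.294,.069));p=trays()
for n in("side",):
  p,d,K,T=snap(n);m=mask(p,"red");cv2.imwrite("pics/s4.png",p[:,:,::-1])
  for b in blobs(p,"red",amin=60):print(b)
E
```

```text
t 12.05 tcp [0.4372 0.2983 0.2301] rpy [ 3.1396 -0.0054  1.5778] F [ 0.5 -0.9  0.2] open 0.0428 grip 36.7
to (0.439, 0.294, 0.069) -> [-0.026  0.007  0.806] yawturn 0.0044
red [0.405 0.242 0.045] 0.117 0.168
yellow [ 0.57  -0.339  0.045] 0.17 0.169
(np.float64(206.0), np.float64(161.0), 1883, 159, 148, 94, 30)
(np.float64(243.0), np.float64(232.1), 3127, 205, 203, 77, 60)
(np.float64(384.8), np.float64(261.6), 254, 376, 253, 19, 18)
(np.float64(306.4), np.float64(323.7), 682, 292, 302, 31, 43)
(np.float64(613.6), np.float64(459.3), 2071, 582, 428, 58, 52)
```

carry_out --commands '[[[0,0,0.16,0,-0.078,0,0.8],[0,0,0.33,0,-0.156,0,0.8],[0,0,0.49,0,-0.234,0,0.8],[0,0,0.65,0,-0.312,0,0.8],[0,0,0.8,0,-0.39,0,0.8]]]'

```text
time: 12.57
tool_pos: [0.4409, 0.2922, 0.0691]
eef_rot: [3.135, 0.615, 1.565]
force: [-0.2, 0.6, -0.3]
opening: 0.0431
grip_force: 36.7
```

carry_out --commands '[[[0,0,0,0,0,0,0.8],[0,0,0,0,0,0,0.35],[0,0,0,0,0,0,0.35],[0,0,-0.15,0,0,0,0.35],[0,0,-0.35,0,0,0,0.35]]]'

```text
time: 12.98
tool_pos: [0.4394, 0.3301, 0.1306]
eef_rot: [3.138, 0.609, 1.563]
force: [1.7, 1.6, 0.4]
opening: 0.0554
grip_force: 0.0
```

carry_out --commands '[[[-0.12,0,-0.12,0,0.078,0,0.8],[-0.24,0,-0.24,0,0.156,0,0.8],[-0.36,0,-0.36,0,0.234,0,1],[-0.45,0,-0.4,0,0.312,0,1],[-0.45,0,-0.4,0,0.39,0,1]]]'

```text
time: 13.4
tool_pos: [0.4426, 0.3044, 0.2604]
eef_rot: [3.113, -0.019, 1.569]
force: [0.5, -0.7, -0.4]
opening: 0.0001
grip_force: 0.0
```

carry_out --commands '[[[0,0,0,0,0,0,1],[0,0,0,0,0,0,1]]]'

```text
time: 13.57
tool_pos: [0.4398, 0.3025, 0.2512]
eef_rot: [3.128, -0.006, 1.566]
force: [-0.1, 0.6, 0.1]
opening: -0.0002
grip_force: 0.0
```

```bash
python3 - <<'E'
from h import *
go((.519,.0,.22),(.5406,-.1055,.095))
p=trays();s=snap("side")[0]
cv2.imwrite("pics/a5.png",np.hstack([cv2.resize(s[160:340,180:420],(400,300)),cv2.resize(p[200:380,180:420],(400,300))])[:,:,::-1])
E
```

```text
t 13.57 tcp [0.4398 0.3025 0.2512] rpy [ 3.1279 -0.006   1.5655] F [-0.1  0.6  0.1] open -0.0002 grip 0.0
to (0.519, 0.0, 0.22) -> [-1.511  0.402  0.153] yawturn -0.0034
to (0.5406, -0.1055, 0.095) -> [-0.531  0.102  0.623] yawturn -0.0034
red [0.404 0.247 0.045] 0.126 0.168
yellow [ 0.57  -0.339  0.045] 0.17 0.169
```

View pics/a5.png

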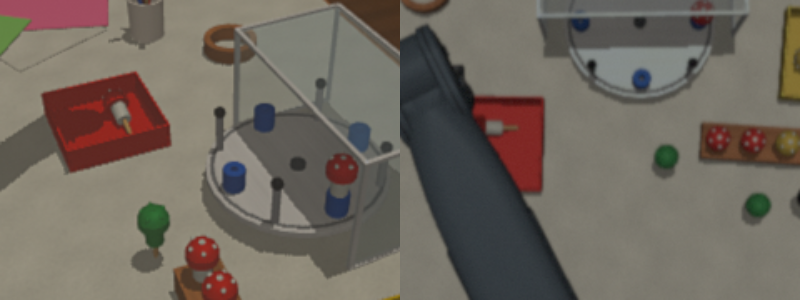

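carry_out --commands '[[[-0.19,0.04,0,0,0,0,1],[-0.38,0.09,0,0,0,0,1],[-0.57,0.14,0,0,0,0,1],[-0.76,0.19,0,0,0,0,1],[-0.95,0.24,0,0,0,0,1]]]'

```text
time: 14.08
tool_pos: [0.487, 0.1146, 0.2426]
eef_rot: [-3.141, 0.001, 1.574]
force: [1.6, 0.7, 0.3]
opening: 0.0001
grip_force: 0.0
```

carry_out --commands '[[[-0.19,0.05,0,0,0,0,1],[-0.38,0.1,0,0,0,0,1],[-0.57,0.15,0,0,0,0,1],[-0.76,0.2,0,0,0,0,1],[-0.95,0.25,0,0,0,0,1]]]'

```text
time: 14.5
tool_pos: [0.5374, -0.0758, 0.2424]
eef_rot: [-3.141, 0.001, 1.573]
force: [1.0, 0.7, 0.7]
opening: -0.0002
grip_force: 0.0
```

carry_out --commands '[[[-0.15,0.01,0,0,0,0,1],[-0.15,0.01,0,0,0,0,1],[-0.15,0.01,0,0,0,0,1],[-0.15,0.01,0,0,0,0,1]]]'

```text
time: 14.83
tool_pos: [0.539, -0.1039, 0.2423]
eef_rot: [-3.14, -0.001, 1.572]
force: [0.2, 0.3, 0.4]
opening: 0.0002
grip_force: 0.0
```

```bash
python3 - <<'E'
from h import *
go((.5406,-.1055,.095))
E
```

```text
t 14.83 tcp [ 0.539  -0.1039  0.2423] rpy [-3.1403e+00 -7.0000e-04  1.5719e+00] F [0.2 0.3 0.4] open 0.0002 grip 0.0
to (0.5406, -0.1055, 0.095) -> [-0.009  0.009  0.737] yawturn 0.0007
```

Third turn, then pick the last dry red.

carry_out --commands '[[[-0.009,0.009,0.2,0,0,0,1],[-0.009,0.009,0.4,0,0,0,1],[-0.009,0.009,0.6,0,0,0,1],[-0.009,0.009,0.737,0,0,0,1],[-0.009,0.009,0.737,0,0,0,1]]]'

```text
time: 15.25
tool_pos: [0.535, -0.103, 0.0873]
eef_rot: [-3.127, -0.004, 1.574]
force: [-2.0, 0.2, -1.9]
opening: 0.0002
grip_force: 0.0
```

carry_out --commands '[[[0.079,-0.038,0,0,0,0,1],[0.122,-0.072,0,0,0,0,1],[0.167,-0.102,0,0,0,0,1],[0.215,-0.128,0,0,0,0,1],[0.265,-0.15,0,0,0,0,1]]]'

```text
time: 15.67
tool_pos: [0.5097, -0.0559, 0.0972]
eef_rot: [-3.14, 0.009, 1.57]
force: [-2.8, -7.7, -1.4]
opening: 0.0003
grip_force: 3.3
```

carry_out --commands '[[[0.052,-0.018,0,0,0,0,1],[0.105,-0.031,0,0,0,0,1],[0.158,-0.039,0,0,0,0,1],[0.213,-0.042,0,0,0,0,1],[0.267,-0.041,0,0,0,0,1]]]'

```text
time: 16.08
tool_pos: [0.5019, -0.0001, 0.0974]
eef_rot: [-3.141, 0.004, 1.572]
force: [-2.4, -3.7, -0.1]
opening: -0.0001
grip_force: 1.7
```

carry_out --commands '[[[0.054,0.006,0,0,0,0,1],[0.108,0.017,0,0,0,0,1],[0.16,0.032,0,0,0,0,1],[0.211,0.052,0,0,0,0,1],[0.26,0.076,0,0,0,0,1]]]'

```text
time: 16.5
tool_pos: [0.5187, 0.0532, 0.096]
eef_rot: [3.14, -0.001, 1.571]
force: [1.0, -1.1, 0.4]
opening: 0.0003
grip_force: 0.1
```

carry_out --commands '[[[0.047,0.028,0,0,0,0,1],[0.02,0.0,-0.1,0,0,0,1],[0.0,0.0,-0.3,0,0,0,1],[0,0,-0.5,0,0,0,0.2],[-0.1,-0.03,-0.65,0,0,0,0.2]]]'

```text
time: 16.92
tool_pos: [0.5132, 0.0344, 0.228]
eef_rot: [3.138, -0.003, 1.574]
force: [1.2, -1.4, -0.3]
opening: 0.0233
grip_force: 0.0
```

```bash
python3 - <<'E'
from h import *
go((.519,.0075,.225))
p,d,K,T=snap("wrist")
for c,z in(("red",.135),("yellow",.13),("blue",.08)):
  for b in blobs(p,c,amin=150): print(c,b[:3],np.round(plane(K,T,b[0],b[1],z),3))
E
```

```text
t 16.92 tcp [0.5132 0.0344 0.228 ] rpy [ 3.1382e+00 -2.9000e-03  1.5743e+00] F [ 1.2 -1.4 -0.3] open 0.0233 grip 0.0
to (0.519, 0.0075, 0.225) -> [-0.135  0.029  0.015] yawturn 0.0023
red (np.float64(174.6), np.float64(20.5), 9369) [0.439 0.162 0.135]
red (np.float64(317.6), np.float64(279.4), 2514) [0.518 0.012 0.135]
blue (np.float64(463.7), np.float64(115.7), 1379) [0.625 0.118 0.08 ]
```

carry_out --commands '[[[-0.13,0.034,0,0,0,0,0.2],[-0.13,0.034,0,0,0,0,0.2],[-0.13,0.034,0,0,0,0,0.2],[-0.13,0.034,0.2,0,0,0,0.2],[-0.13,0.034,0.38,0,0,0,0.2]]]'

```text
time: 17.38
tool_pos: [0.5206, 0.0062, 0.1503]
eef_rot: [3.136, -0.0, 1.571]
force: [0.7, 0.6, -0.8]
opening: 0.0681
grip_force: 0.0
```

carry_out --commands '[[[0,0,0.14,0,0,0,0.2],[0,0,0.15,0,0,0,0.2],[0,0,0.15,0,0,0,0.8],[0,0,0.15,0,0,0,0.8],[0,0,0.15,0,0,0,0.8]]]' --force 35

```text
time: 17.8
tool_pos: [0.5201, 0.0058, 0.1219]
eef_rot: [3.137, 0.0, 1.571]
force: [-1.0, 0.4, 0.1]
opening: 0.0429
grip_force: 35.6
```

carry_out --commands '[[[0,0,0,0,0,0,0.8],[0,0,-0.1,0,0,0,0.8],[0,0,-0.25,0,0,0,0.8],[0,0,-0.4,0,0,0,0.8],[0,0,-0.55,0,0,0,0.8]]]'

```text
time: 18.22
tool_pos: [0.5188, 0.0056, 0.2322]
eef_rot: [3.139, 0.0, 1.571]
force: [0.5, -0.2, -0.7]
opening: 0.0427
grip_force: 36.8
```

carry_out --commands '[[[0.18,-0.095,0,0,0,0,0.8],[0.36,-0.19,0,0,0,0,0.8],[0.54,-0.285,0,0,0,0,0.8],[0.72,-0.38,0,0,0,0,0.8],[0.9,-0.47,0,0,0,0,0.8]]]'

```text
time: 18.63
tool_pos: [0.4242, 0.1871, 0.2316]
eef_rot: [3.137, -0.001, 1.57]
force: [1.7, 0.3, -0.5]
opening: 0.0428
grip_force: 36.9
```

carry_out --commands '[[[0.18,-0.095,0,0,0,0,0.8],[0.36,-0.19,0,0,0,0,0.8],[0.533,-0.28,0,0,0,0,0.8],[0.533,-0.28,0,0,0,0,0.8]]]'

```text
time: 18.97
tool_pos: [0.3654, 0.2979, 0.2314]
eef_rot: [3.14, -0.006, 1.579]
force: [0.1, -0.5, -0.2]
opening: 0.0429
grip_force: 36.9
```

```bash
python3 - <<'E'
from h import *
go((.369,.294,.069));p=trays()
p,d,K,T=snap("side")
for c in("red","yellow"):
  for b in blobs(p,c,amin=60):print(c,b[:3])
E
```

```text
t 18.97 tcp [0.3654 0.2979 0.2314] rpy [ 3.1404 -0.0057  1.5791] F [ 0.1 -0.5 -0.2] open 0.0429 grip 36.9
to (0.369, 0.294, 0.069) -> [-0.024  0.017  0.812] yawturn 0.0053
red [0.404 0.266 0.045] 0.166 0.168
yellow [ 0.57  -0.339  0.045] 0.17 0.168
red (np.float64(204.2), np.float64(161.4), 1514)
red (np.float64(242.5), np.float64(232.3), 2983)
red (np.float64(306.5), np.float64(323.8), 697)
red (np.float64(613.6), np.float64(459.3), 2071)
yellow (np.float64(419.1), np.float64(384.9), 7828)
yellow (np.float64(323.0), np.float64(357.6), 405)
yellow (np.float64(335.8), np.float64(384.1), 464)
```

carry_out --commands '[[[0,0,0.16,0,-0.078,0,0.8],[0,0,0.33,0,-0.156,0,0.8],[0,0,0.49,0,-0.234,0,0.8],[0,0,0.65,0,-0.312,0,0.8],[0,0,0.8,0,-0.39,0,0.8]]]'

```text
time: 19.48
tool_pos: [0.3708, 0.2923, 0.0698]
eef_rot: [3.136, 0.614, 1.565]
force: [0.2, -0.1, -0.3]
opening: 0.0434
grip_force: 36.8
```

carry_out --commands '[[[0,0,0,0,0,0,0.8],[0,0,0,0,0,0,0.35],[0,0,0,0,0,0,0.35],[0,0,-0.15,0,0,0,0.35],[0,0,-0.35,0,0,0,0.35]]]'

```text
time: 19.9
tool_pos: [0.369, 0.3303, 0.1315]
eef_rot: [3.138, 0.608, 1.564]
force: [1.7, 0.5, 0.0]
opening: 0.0554
grip_force: 0.0
```

carry_out --commands '[[[-0.12,0,-0.12,0,0.078,0,0.2],[-0.24,0,-0.24,0,0.156,0,0.2],[-0.36,0,-0.36,0,0.234,0,0.2],[-0.45,0,-0.4,0,0.312,0,0.2],[-0.45,0,-0.4,0,0.39,0,0.2]]]'

```text
time: 20.32
tool_pos: [0.3719, 0.3046, 0.2602]
eef_rot: [3.115, -0.02, 1.569]
force: [1.8, 0.6, 0.0]
opening: 0.0682
grip_force: 0.0
```

carry_out --commands '[[[-0.19,0.02,0,0,0,0,0.2],[-0.38,0.04,0,0,0,0,0.2],[-0.57,0.06,0,0,0,0,0.2],[-0.76,0.08,0,0,0,0,0.2],[-0.95,0.1,0,0,0,0,0.2]]]'

```text
time: 20.73
tool_pos: [0.3885, 0.1119, 0.2519]
eef_rot: [3.123, -0.002, 1.569]
force: [1.0, -0.2, -0.2]
opening: 0.0686
grip_force: 0.0
```

carry_out --commands '[[[-0.19,0.02,0,0,0,0,0.2],[-0.38,0.04,0,0,0,0,0.2],[-0.57,0.06,0,0,0,0,0.2],[-0.76,0.08,0,0,0,0,0.2],[-0.95,0.1,0,0,0,0,0.2]]]'

```text
time: 21.15
tool_pos: [0.4079, -0.0784, 0.2521]
eef_rot: [3.124, 0.006, 1.568]
force: [2.2, -0.1, 0.3]
opening: 0.0683
grip_force: 0.0
```

carry_out --commands '[[[-0.19,0,0,0,0,0,0.2],[-0.38,0,0,0,0,0,0.2],[-0.43,0,0,0,0,0,0.2],[-0.43,0,0,0,0,0,0.2],[-0.43,0,0,0,0,0,0.2]]]'

```text
time: 21.57
tool_pos: [0.4078, -0.1621, 0.2494]
eef_rot: [3.131, 0.005, 1.567]
force: [0.0, 0.3, 0.6]
opening: 0.0679
grip_force: 0.0
```

```bash
python3 - <<'E'
from h import *
go((.413,-.1275,.082))
p,d,K,T=snap("wrist");t=snap("top")[0]
print("top red",[b[:3] for b in blobs(t,"red",(150,180,400,400),amin=60)])
for c in("red","yellow","blue"):
  for b in blobs(p,c,amin=150,close=7): print(c,b,np.round(plane(K,T,b[0],b[1],.085),4))
cv2.imwrite("pics/a6.png",np.hstack([cv2.resize(p,(480,360)),cv2.resize(t[210:350,180:320],(300,360))])[:,:,::-1])
E
```

```text
t 21.57 tcp [ 0.4078 -0.1621  0.2494] rpy [3.1314 0.005  1.5673] F [0.  0.3 0.6] open 0.0679 grip 0.0
to (0.413, -0.1275, 0.082) -> [0.177 0.017 0.836] yawturn -0.0022
top red [(np.float64(236.9), np.float64(285.7), 2957), (np.float64(370.6), np.float64(282.6), 198)]
red (np.float64(314.4), np.float64(180.1), 2340, 287, 153, 56, 56) [ 0.4129 -0.1286  0.085 ]
red (np.float64(310.1), np.float64(252.3), 2104, 284, 226, 53, 54) [ 0.4093 -0.1895  0.085 ]
yellow (np.float64(459.8), np.float64(324.8), 8215, 368, 280, 190, 124) [ 0.5444 -0.2592  0.085 ]
yellow (np.float64(306.5), np.float64(318.2), 1932, 283, 293, 49, 52) [ 0.4058 -0.2514  0.085 ]
yellow (np.float64(303.3), np.float64(374.6), 1590, 281, 353, 45, 44) [ 0.4025 -0.31    0.085 ]
yellow (np.float64(485.6), np.float64(428.2), 987, 465, 410, 49, 33) [ 0.5824 -0.3735  0.085 ]
blue (np.float64(461.1), np.float64(6.2), 487, 442, 0, 41, 16) [ 0.5179 -0.0055  0.085 ]
blue (np.float64(583.7), np.float64(138.7), 1502, 562, 119, 45, 43) [ 0.6246 -0.0972  0.085 ]
```

View pics/a6.png

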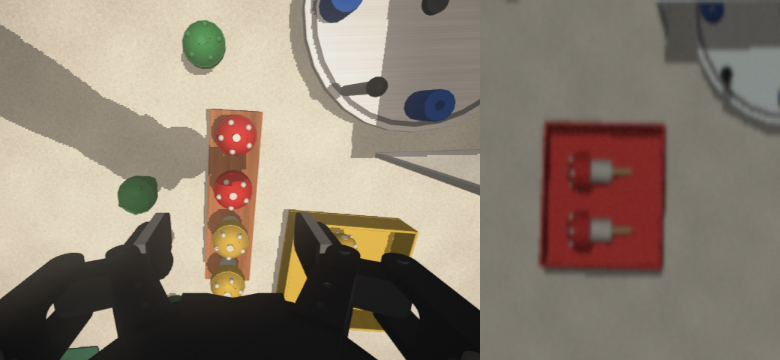

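```bash
python3 - <<'E'
from h import *
HSV["green"]=[((45,80,30),(85,255,255))]
t,s=np.load("top0.npz"),np.load("side0.npz")
for n,q,bx in(("top",t,(320,270,450,340)),("side",s,(220,260,320,420))):
  for c in("green","black"): print(n,c,[b for b in blobs(q["p"],c,bx,amin=60)])
A=lambda z,u,v:(z["K"],z["T"],u,v)
b=[blobs(t["p"],"green",(380,300,410,340),60)[0],blobs(s["p"],"green",(240,340,280,390),60)[0]]
print(tri(A(t,*b[0][:2]),A(s,*b[1][:2])))
print(tri(A(t,425.2,318.5),A(s,284,396)))
go((.413,-.1275,.082))
E
```

```text
top green [(np.float64(339.3), np.float64(293.7), 138, 333, 287, 13, 14), (np.float64(394.5), np.float64(322.7), 144, 388, 317, 14, 13)]
top black [(np.float64(425.2), np.float64(318.5), 151, 418, 312, 15, 14)]
side green [(np.float64(272.7), np.float64(293.6), 308, 265, 282, 16, 26), (np.float64(261.8), np.float64(363.1), 346, 251, 349, 20, 28)]
side black [(np.float64(234.3), np.float64(344.0), 1604, 220, 315, 35, 67)]
(array([ 0.29839656, -0.20024995,  0.06144164]), np.float64(0.00033953704896306185))
(array([ 0.31040575, -0.28941047,  0.06900234]), np.float64(0.0012329656959645832))
t 21.67 tcp [ 0.4081 -0.1606  0.2473] rpy [3.1351e+00 3.0000e-03 1.5707e+00] F [0.1 0.2 0.2] open 0.0684 grip 0.0
to (0.413, -0.1275, 0.082) -> [0.168 0.019 0.826] yawturn -0.0
```

carry_out --commands '[[[0.168,0.019,0,0,0,0,0.2],[0.168,0.019,0.2,0,0,0,0.2],[0.168,0.019,0.4,0,0,0,0.2],[0.168,0.019,0.6,0,0,0,0.2],[0.168,0.019,0.75,0,0,0,0.2]]]'

```text
time: 22.08
tool_pos: [0.4112, -0.1252, 0.0919]
eef_rot: [-3.142, -0.0, 1.574]
force: [0.9, -0.3, -0.6]
opening: 0.0686
grip_force: 0.0
```

carry_out --commands '[[[0,0,0.06,0,0,0,0.2],[0,0,0.06,0,0,0,0.2],[0,0,0.06,0,0,0,0.8],[0,0,0.06,0,0,0,0.8],[0,0,0.06,0,0,0,0.8]]]' --force 35

```text
time: 22.5
tool_pos: [0.4139, -0.128, 0.0844]
eef_rot: [3.137, 0.002, 1.572]
force: [0.0, 0.1, -1.1]
opening: 0.0426
grip_force: 35.5
```

carry_out --commands '[[[0,0,0,0,0,0,0.8],[0,0,0,0,0,0,0.8]]]'

```text
time: 22.67
tool_pos: [0.4138, -0.1282, 0.0842]
eef_rot: [3.137, 0.002, 1.571]
force: [-0.3, 1.1, 6.6]
opening: 0.0429
grip_force: 35.9
```

carry_out --commands '[[[0,0,-0.1,0,0,0,0.8],[0,0,-0.25,0,0,0,0.8],[0,0,-0.4,0,0,0,0.8],[0,0,-0.55,0,0,0,0.8],[0,0,-0.74,0,0,0,0.8]]]'

```text
time: 23.08
tool_pos: [0.4111, -0.1273, 0.2299]
eef_rot: [-3.139, -0.001, 1.57]
force: [0.8, -0.8, -0.1]
opening: 0.0425
grip_force: 37.5
```

carry_out --commands '[[[0.15,0.12,0,0,0,0,0.8],[0.3,0.24,0,0,0,0,0.8],[0.45,0.36,0,0,0,0,0.8],[0.6,0.48,0,0,0,0,0.8],[0.675,0.53,0,0,0,0,0.8]]]'

```text
time: 23.5
tool_pos: [0.5204, 0.0103, 0.2297]
eef_rot: [3.14, -0.001, 1.573]
force: [-0.3, 0.7, -1.7]
opening: 0.0428
grip_force: 37.5
```

carry_out --commands '[[[0,0,0,0,0,0,0.8],[0,0,0,0,0,0,0.8],[0,0,0,0,0,0,0.8]]]'

```text
time: 23.75
tool_pos: [0.5178, 0.0069, 0.2297]
eef_rot: [-3.141, 0.001, 1.57]
force: [0.9, -0.3, -1.4]
opening: 0.0429
grip_force: 37.5
```

```bash
python3 - <<'E'
from h import *
go((.519,.0075,.12))
p,d,K,T=snap("wrist")
for b in blobs(p,"blue",amin=150): print(b,np.round(plane(K,T,b[0],b[1],.08),4))
cv2.imwrite("pics/a7.png",np.hstack([cv2.resize(p[60:380,180:500],(400,400)),cv2.resize(p[160:280,240:360],(400,400),interpolation=cv2.INTER_CUBIC)])[:,:,::-1])
E
```

```text
t 23.75 tcp [0.5178 0.0069 0.2297] rpy [-3.1409e+00  6.0000e-04  1.5704e+00] F [ 0.9 -0.3 -1.4] open 0.0429 grip 37.5
to (0.519, 0.0075, 0.12) -> [0.003 0.006 0.549] yawturn -0.0003
(np.float64(461.6), np.float64(73.5), 1501, 440, 49, 45, 50) [0.6248 0.1176 0.08  ]
(np.float64(436.4), np.float64(323.4), 678, 415, 309, 41, 30) [ 0.6251 -0.0786  0.08  ]
```

View pics/a7.png

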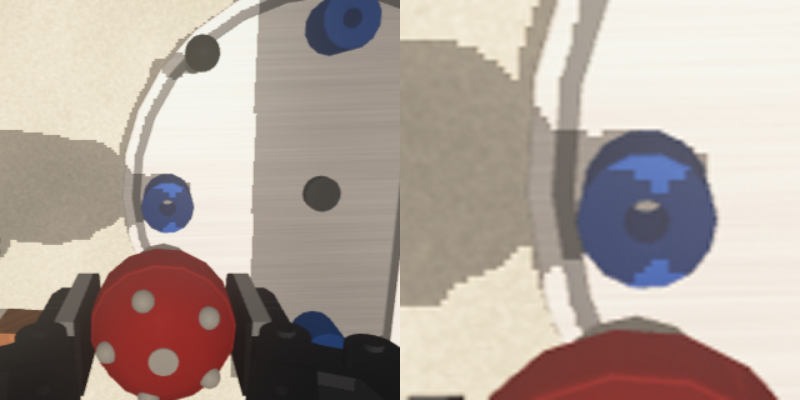

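```bash
python3 - <<'E'
from h import *
p,d,K,T=snap("wrist");s=ctrl.state();print(s["tool_pos"])
print("hole",plane(K,T,314.3,225.5,.08).round(4))
m=np.zeros((480,640),np.uint8);m[240:400,240:380]=mask(p,"red")[240:400,240:380]
k=max(cv2.findContours(cv2.morphologyEx(m,3,np.ones((9,9))),0,2)[0],key=cv2.contourArea)
(u,v),r=cv2.minEnclosingCircle(k);print(u,v,r,cv2.boundingRect(k));
for z in(.228,.236,.24):print("cap",z,plane(K,T,u,v,z).round(4))
# silver blob around hole: darkest contour in socket
g=cv2.cvtColor(p[200:252,290:340],cv2.COLOR_RGB2HSV);
b=blobs(p,"blue",(285,190,345,255),20,1);print(b)
c=cv2.inRange(cv2.cvtColor(p,cv2.COLOR_RGB2HSV),(100,60,20),(135,255,255));c[:190]=0;c[255:]=0;c[:,:285]=0;c[:,345:]=0
print(cv2.boundingRect(c))
E
```

```text
[0.51767658 0.00639254 0.22995623]
hole [0.5208 0.0067 0.08  ]
310.0 319.5 60.90371322631836 (252, 259, 117, 122)
cap 0.228 [0.5175 0.0042 0.228 ]
cap 0.236 [0.5175 0.0085 0.236 ]
cap 0.24 [0.5175 0.0106 0.24  ]
[(np.float64(315.1), np.float64(210.3), 127, 303, 206, 23, 12), (np.float64(316.1), np.float64(241.3), 63, 309, 237, 15, 8)]
(293, 205, 42, 41)
```

carry_out --commands '[[[0,0.011,0.1,0,0,0,0.8],[0,0.011,0.2,0,0,0,0.8],[0,0.011,0.3,0,0,0,0.8],[0,0.011,0.36,0,0,0,0.8],[0,0.011,0.38,0,0,0,0.8]]]'

```text
time: 24.27
tool_pos: [0.5184, 0.0066, 0.1512]
eef_rot: [-3.137, -0.0, 1.569]
force: [-0.1, 0.9, -0.8]
opening: 0.0427
grip_force: 37.5
```

carry_out --commands '[[[0,0,0.015,0,0,0,0.8],[0,0,0.03,0,0,0,0.8],[0,0,0.045,0,0,0,0.8],[0,0,0.06,0,0,0,0.8],[0,0,0.06,0,0,0,0.8]]]'

```text
time: 24.68
tool_pos: [0.5205, 0.0074, 0.1419]
eef_rot: [3.141, 0.0, 1.571]
force: [-0.4, 0.5, -1.1]
opening: 0.0426
grip_force: 37.5
```

carry_out --commands '[[[0,0,0.025,0,0,0,0.8],[0,0,0.05,0,0,0,0.8],[0,0,0.075,0,0,0,0.8],[0,0,0.09,0,0,0,0.8],[0,0,0.097,0,0,0,0.8]]]'

```text
time: 25.1
tool_pos: [0.52, 0.0074, 0.1223]
eef_rot: [-3.141, -0.0, 1.571]
force: [-2.5, -0.3, 6.5]
opening: 0.0427
grip_force: 38.1
```

carry_out --commands '[[[0,0,0.003,0,0,0,0.8],[0,0,0.006,0,0,0,0.8],[0,0,0.006,0,0,0,0.8]]]'

```text
time: 25.35
tool_pos: [0.52, 0.0074, 0.1223]
eef_rot: [-3.141, 0.0, 1.571]
force: [-3.1, 0.7, 5.5]
opening: 0.0431
grip_force: 38.0
```

carry_out --commands '[[[0,0,0,0,0,0,0.3],[0,0,0,0,0,0,0.2],[0,0,0,0,0,0,0.2],[0,0,-0.15,0,0,0,0.2],[0,0,-0.35,0,0,0,0.2]]]'

```text
time: 25.77
tool_pos: [0.5169, 0.0078, 0.1865]
eef_rot: [-3.13, -0.001, 1.571]
force: [0.9, -0.4, -0.1]
opening: 0.0683
grip_force: 0.0
```

carry_out --commands '[[[0,0,-0.165,0,0,0,0.5],[-0.15,0.03,-0.165,0,0,0,1],[-0.33,0.06,-0.165,0,0,0,1],[-0.5,0.1,-0.165,0,0,0,1],[-0.565,0.103,-0.165,0,0,0,1]]]'

```text
time: 26.18
tool_pos: [0.542, -0.1095, 0.2239]
eef_rot: [3.14, 0.002, 1.568]
force: [-0.8, -0.5, -0.7]
opening: 0.0074
grip_force: 0.0
```

carry_out --commands '[[[0,0,0.1,0,0,0,1],[0,0,0.3,0,0,0,1],[0,0,0.5,0,0,0,1],[0,0,0.65,0,0,0,1],[0,0,0.65,0,0,0,1]]]'

```text
time: 26.6
tool_pos: [0.5346, -0.1035, 0.0852]
eef_rot: [-3.126, -0.005, 1.57]
force: [-0.6, 1.0, -0.6]
opening: -0.0
grip_force: 0.0
```

carry_out --commands '[[[0.079,-0.038,0,0,0,0,1],[0.122,-0.072,0,0,0,0,1],[0.167,-0.102,0,0,0,0,1],[0.215,-0.128,0,0,0,0,1],[0.265,-0.15,0,0,0,0,1]]]'

```text
time: 27.02
tool_pos: [0.5107, -0.0557, 0.096]
eef_rot: [3.142, 0.008, 1.568]
force: [-2.4, -8.8, -0.0]
opening: -0.0003
grip_force: 2.6
```

carry_out --commands '[[[0.052,-0.018,0,0,0,0,1],[0.105,-0.031,0,0,0,0,1],[0.158,-0.039,0,0,0,0,1],[0.213,-0.042,0,0,0,0,1],[0.267,-0.041,0,0,0,0,1]]]'

```text
time: 27.43
tool_pos: [0.5027, -0.0001, 0.0961]
eef_rot: [3.141, 0.003, 1.57]
force: [-1.5, -3.1, 0.2]
opening: 0.0001
grip_force: 1.4
```

carry_out --commands '[[[0.054,0.006,0,0,0,0,1],[0.108,0.017,0,0,0,0,1],[0.16,0.032,0,0,0,0,1],[0.211,0.052,0,0,0,0,1],[0.26,0.076,0,0,0,0,1]]]'

```text
time: 27.85
tool_pos: [0.5193, 0.0542, 0.0949]
eef_rot: [3.139, -0.001, 1.571]
force: [0.4, -1.3, 0.7]
opening: -0.0001
grip_force: 0.0
```

carry_out --commands '[[[0.047,0.028,0,0,0,0,1],[0.02,0.0,-0.1,0,0,0,1],[0.0,0.0,-0.3,0,0,0,1],[0,0,-0.5,0,0,0,0.2],[-0.1,-0.03,-0.65,0,0,0,0.2]]]'

```text
time: 28.27
tool_pos: [0.5131, 0.0359, 0.2265]
eef_rot: [3.139, -0.003, 1.575]
force: [0.9, -0.8, 1.5]
opening: 0.0229
grip_force: 0.0
```

carry_out --commands '[[[-0.18,-0.085,0,0,0,0,0.2],[-0.37,-0.17,0,0,0,0,0.2],[-0.55,-0.255,0,0,0,0,0.2],[-0.74,-0.34,0,0,0,0,0.2],[-0.92,-0.42,0,0,0,0,0.2]]]'

```text
time: 28.68
tool_pos: [0.4277, -0.1519, 0.2242]
eef_rot: [3.141, -0.001, 1.572]
force: [0.4, -0.5, 1.0]
opening: 0.0682
grip_force: 0.0
```

carry_out --commands '[[[-0.19,-0.09,0,0,0,0,0.2],[-0.19,-0.09,0,0,0,0,0.2],[-0.19,-0.09,0,0,0,0,0.2]]]'

```text
time: 28.93
tool_pos: [0.4096, -0.1905, 0.2239]
eef_rot: [3.141, -0.001, 1.566]
force: [0.8, 0.5, -0.6]
opening: 0.0683
grip_force: 0.0
```

```bash
python3 - <<'E'
from h import *
go((.4097,-.1895,.084));p=trays()
s,d,K,T=snap("side")
for c,bx in(("red",(290,150,480,320)),("blue",(290,150,480,320))):print(c,[b[:3] for b in blobs(s,c,bx,30)])
cv2.imwrite("pics/a8.png",np.hstack([cv2.resize(s[160:420,200:500],(400,347)),cv2.resize(p[130:330,190:420],(399,347))])[:,:,::-1])
E
```

```text
t 28.93 tcp [ 0.4096 -0.1905  0.2239] rpy [ 3.1414e+00 -1.5000e-03  1.5657e+00] F [ 0.8  0.5 -0.6] open 0.0683 grip 0.0
to (0.4097, -0.1895, 0.084) -> [0.004 0.    0.7  ] yawturn -0.0032
red [0.404 0.269 0.045] 0.172 0.168
yellow [ 0.585 -0.335  0.045] 0.144 0.158
red [(np.float64(339.9), np.float64(211.6), 151)]
blue [(np.float64(320.4), np.float64(267.0), 160), (np.float64(382.4), np.float64(280.3), 200)]
```

View pics/a8.png

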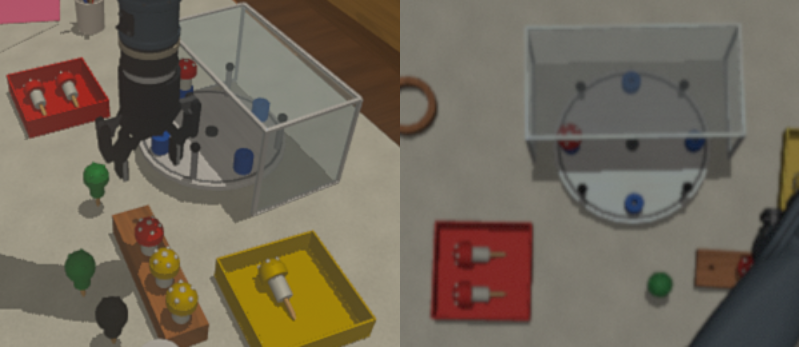

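carry_out --commands '[[[0,0,0.19,0,0,0,0.2],[0,0,0.38,0,0,0,0.2],[0,0,0.57,0,0,0,0.2],[0,0,0.68,0,0,0,0.2],[0,0,0.7,0,0,0,0.2]]]'

```text
time: 29.45
tool_pos: [0.4073, -0.1847, 0.0785]
eef_rot: [-3.133, -0.007, 1.574]
force: [-1.1, -0.0, 0.3]
opening: 0.0684
grip_force: 0.0
```

carry_out --commands '[[[0,0,0,0,0,0,0.2],[0,0,0,0,0,0,0.8],[0,0,0,0,0,0,0.8],[0,0,0,0,0,0,0.8],[0,0,0,0,0,0,0.8]]]' --force 35

```text
time: 29.87
tool_pos: [0.4119, -0.1899, 0.087]
eef_rot: [3.137, 0.002, 1.571]
force: [-0.0, 1.3, 5.2]
opening: 0.0425
grip_force: 35.6
```

carry_out --commands '[[[0,0,-0.1,0,0,0,0.8],[0,0,-0.25,0,0,0,0.8],[0,0,-0.4,0,0,0,0.8],[0,0,-0.55,0,0,0,0.8],[0,0,-0.73,0,0,0,0.8]]]'

```text
time: 30.28
tool_pos: [0.4093, -0.189, 0.231]
eef_rot: [-3.141, -0.001, 1.57]
force: [0.2, -0.2, -1.5]
opening: 0.0426
grip_force: 37.2
```

carry_out --commands '[[[0.17,0.09,0,0,0,0,0.8],[0.34,0.18,0,0,0,0,0.8],[0.51,0.27,0,0,0,0,0.8],[0.68,0.36,0,0,0,0,0.8],[0.85,0.45,0,0,0,0,0.8]]]'

```text
time: 30.7
tool_pos: [0.5009, -0.018, 0.2312]
eef_rot: [3.14, 0.001, 1.57]
force: [0.4, -0.9, -1.0]
opening: 0.0424
grip_force: 37.2
```

carry_out --commands '[[[0.1,0.08,0,0,0,0,0.8],[0.138,0.1,0,0,0,0,0.8],[0.138,0.1,0,0,0,0,0.8],[0.138,0.1,0.1,0,0,0,0.8],[0.138,0.1,0.2,0,0,0,0.8]]]'

```text
time: 31.12
tool_pos: [0.5209, 0.0072, 0.1919]
eef_rot: [3.137, 0.002, 1.57]
force: [-0.1, -0.4, -1.1]
opening: 0.0428
grip_force: 37.3
```

carry_out --commands '[[[0,0,0.08,0,0,0,0.8],[0,0,0.14,0,0,0,0.8],[0,0,0.14,0,0,0,0.8],[0,0,0.14,0,0,0,0.8]]]'

```text
time: 31.45
tool_pos: [0.5191, 0.0075, 0.1619]
eef_rot: [-3.14, 0.0, 1.569]
force: [-0.3, 0.3, -1.1]
opening: 0.0428
grip_force: 37.3
```

```bash
python3 - <<'E'
from h import *
go((.5195,.0073,.12))
E
```

```text
t 31.45 tcp [0.5191 0.0075 0.1619] rpy [-3.1401e+00  2.0000e-04  1.5691e+00] F [-0.3  0.3 -1.1] open 0.0428 grip 37.3
to (0.5195, 0.0073, 0.12) -> [-0.001  0.002  0.209] yawturn -0.0011
```

carry_out --commands '[[[0,0,0.03,0,0,0,0.8],[0,0,0.06,0,0,0,0.8],[0,0,0.09,0,0,0,0.8],[0,0,0.12,0,0,0,0.8],[0,0,0.15,0,0,0,0.8]]]'

```text
time: 31.87
tool_pos: [0.5211, 0.0083, 0.1324]
eef_rot: [3.139, 0.0, 1.571]
force: [1.2, -0.8, -0.0]
opening: 0.0425
grip_force: 37.3
```

carry_out --commands '[[[0,0,0.01,0,0,0,0.8],[0,0,0.02,0,0,0,0.8],[0,0,0.03,0,0,0,0.8],[0,0,0.038,0,0,0,0.8],[0,0,0.038,0,0,0,0.8]]]'

```text
time: 32.28
tool_pos: [0.5209, 0.0083, 0.1251]
eef_rot: [3.139, 0.0, 1.571]
force: [4.0, 0.9, -0.5]
opening: 0.0424
grip_force: 37.3
```

carry_out --commands '[[[0,0,0.005,0,0,0,0.8],[0,0,0.01,0,0,0,0.8],[0,0,0.01,0,0,0,0.8]]]'

```text
time: 32.53
tool_pos: [0.5209, 0.0083, 0.1249]
eef_rot: [3.138, 0.0, 1.571]
force: [1.1, 0.5, 6.9]
opening: 0.0426
grip_force: 38.0
```

carry_out --commands '[[[0,0,0.005,0,0,0,0.8],[0,0,0.01,0,0,0,0.8],[0,0,0.01,0,0,0,0.8]]]'

```text
time: 32.78
tool_pos: [0.521, 0.0083, 0.1248]
eef_rot: [3.137, 0.001, 1.571]
force: [-1.0, -0.1, 14.1]
opening: 0.0426
grip_force: 38.5
```

carry_out --commands '[[[0,0,-0.015,0,0,0,0.3],[0,0,-0.015,0,0,0,0.2],[0,0,-0.015,0,0,0,0.2],[0,0,-0.15,0,0,0,0.2],[0,0,-0.35,0,0,0,0.2]]]'

```text
time: 33.2
tool_pos: [0.5149, 0.0089, 0.1842]
eef_rot: [-3.126, -0.002, 1.571]
force: [0.4, -0.3, 0.5]
opening: 0.0683
grip_force: 0.0
```

carry_out --commands '[[[0,0,-0.165,0,0,0,0.5],[-0.15,0.03,-0.165,0,0,0,1],[-0.33,0.06,-0.165,0,0,0,1],[-0.5,0.1,-0.165,0,0,0,1],[-0.57,0.106,-0.165,0,0,0,1]]]'

```text
time: 33.62
tool_pos: [0.5409, -0.109, 0.2219]
eef_rot: [-3.139, 0.001, 1.568]
force: [-0.5, -0.9, -0.1]
opening: 0.0074
grip_force: 0.0
```

carry_out --commands '[[[0,0,0.1,0,0,0,1],[0,0,0.3,0,0,0,1],[0,0,0.5,0,0,0,1],[0,0,0.65,0,0,0,1],[0,0,0.65,0,0,0,1]]]'

```text
time: 34.03
tool_pos: [0.5336, -0.1032, 0.0836]
eef_rot: [-3.123, -0.006, 1.57]
force: [-1.4, 1.3, -1.1]
opening: 0.0001
grip_force: 0.0
```

carry_out --commands '[[[0.079,-0.038,0,0,0,0,1],[0.122,-0.072,0,0,0,0,1],[0.167,-0.102,0,0,0,0,1],[0.215,-0.128,0,0,0,0,1],[0.265,-0.15,0,0,0,0,1]]]'

```text
time: 34.45
tool_pos: [0.511, -0.0555, 0.0955]
eef_rot: [3.141, 0.007, 1.568]
force: [0.2, -7.4, -0.2]
opening: -0.0004
grip_force: 1.9
```

carry_out --commands '[[[0.052,-0.018,0,0,0,0,1],[0.105,-0.031,0,0,0,0,1],[0.158,-0.039,0,0,0,0,1],[0.213,-0.042,0,0,0,0,1],[0.267,-0.041,0,0,0,0,1]]]'

```text
time: 34.87
tool_pos: [0.503, 0.0002, 0.0952]
eef_rot: [3.141, 0.003, 1.57]
force: [-0.2, -2.5, 1.3]
opening: 0.0004
grip_force: 0.8
```

carry_out --commands '[[[0.054,0.006,0,0,0,0,1],[0.108,0.017,0,0,0,0,1],[0.16,0.032,0,0,0,0,1],[0.211,0.052,0,0,0,0,1],[0.26,0.076,0,0,0,0,1]]]'

```text
time: 35.28
tool_pos: [0.5187, 0.0544, 0.0937]
eef_rot: [3.141, -0.001, 1.571]
force: [0.5, -1.7, 0.9]
opening: 0.0001
grip_force: 0.0
```

carry_out --commands '[[[0.047,0.028,0,0,0,0,1],[0.02,0.0,-0.1,0,0,0,1],[0.0,0.0,-0.3,0,0,0,1],[0,0,-0.5,0,0,0,0.2],[-0.1,-0.03,-0.65,0,0,0,0.2]]]'

```text
time: 35.7
tool_pos: [0.5129, 0.0359, 0.2256]
eef_rot: [3.141, -0.003, 1.575]
force: [0.7, -0.3, 0.6]
opening: 0.0232
grip_force: 0.0
```

carry_out --commands '[[[-0.19,-0.07,0,0,0,0,0.2],[-0.38,-0.14,0,0,0,0,0.2],[-0.57,-0.21,0,0,0,0,0.2],[-0.76,-0.28,0,0,0,0,0.2],[-0.94,-0.35,0,0,0,0,0.2]]]'

```text
time: 36.12
tool_pos: [0.4417, -0.1558, 0.2232]
eef_rot: [-3.141, -0.002, 1.572]
force: [1.0, 0.4, 0.1]
opening: 0.0686
grip_force: 0.0
```

carry_out --commands '[[[-0.19,-0.07,0,0,0,0,0.2],[-0.38,-0.14,0,0,0,0,0.2],[-0.48,-0.172,0,0,0,0,0.2],[-0.48,-0.172,0,0,0,0,0.2],[-0.48,-0.172,0,0,0,0,0.2]]]'

```text
time: 36.53
tool_pos: [0.4076, -0.2513, 0.2228]
eef_rot: [-3.141, -0.003, 1.568]
force: [-0.4, 0.4, -0.3]
opening: 0.0684
grip_force: 0.0
```

```bash
python3 - <<'E'
from h import *
go((.407,-.2513,.084));p=trays()
s,d,K,T=snap("side")
for c,bx in(("red",(290,150,480,320)),("blue",(290,150,480,320))):print(c,[b[:3] for b in blobs(s,c,bx,30)])
for c in("red","blue","yellow"):print("top",c,[(b[:3],plane(*np.load("top0.npz").values(),0,0,0) if 0 else "") for b in blobs(p,c,(270,160,440,300),20)])
E
```

```text
t 36.53 tcp [ 0.4076 -0.2513  0.2228] rpy [-3.1409e+00 -2.6000e-03  1.5682e+00] F [-0.4  0.4 -0.3] open 0.0684 grip 0.0
to (0.407, -0.2513, 0.084) -> [-0.002 -0.003  0.694] yawturn -0.0016
red [0.403 0.292 0.045] 0.168 0.172
yellow [ 0.572 -0.333  0.045] 0.167 0.158
red [(np.float64(399.3), np.float64(224.0), 78)]
blue [(np.float64(382.3), np.float64(280.3), 208)]
top red [((np.float64(287.1), np.float64(212.9), 22), '')]
top blue [((np.float64(359.5), np.float64(212.6), 42), ''), ((np.float64(324.5), np.float64(246.9), 83), '')]
top yellow [((np.float64(423.7), np.float64(232.0), 1247), '')]
```

carry_out --commands '[[[0,0,0.19,0,0,0,0.2],[0,0,0.38,0,0,0,0.2],[0,0,0.57,0,0,0,0.2],[0,0,0.68,0,0,0,0.2],[0,0,0.695,0,0,0,0.2]]]'

```text
time: 37.05
tool_pos: [0.4049, -0.2465, 0.0787]
eef_rot: [-3.133, -0.008, 1.573]
force: [-0.8, 1.6, -0.8]
opening: 0.0685
grip_force: 0.0
```

carry_out --commands '[[[0,0,0,0,0,0,0.2],[0,0,0,0,0,0,0.8],[0,0,0,0,0,0,0.8],[0,0,0,0,0,0,0.8],[0,0,0,0,0,0,0.8]]]' --force 35

```text
time: 37.47
tool_pos: [0.4093, -0.2523, 0.0875]
eef_rot: [3.138, 0.003, 1.571]
force: [0.1, 0.9, 6.0]
opening: 0.0423
grip_force: 35.5
```

carry_out --commands '[[[0,0,-0.1,0,0,0,0.8],[0,0,-0.25,0,0,0,0.8],[0,0,-0.4,0,0,0,0.8],[0,0,-0.55,0,0,0,0.8],[0,0,-0.73,0,0,0,0.8]]]'

```text
time: 37.88
tool_pos: [0.4072, -0.2509, 0.2314]
eef_rot: [-3.141, -0.001, 1.57]
force: [1.7, -0.8, -0.5]
opening: 0.0423
grip_force: 37.2
```

carry_out --commands '[[[0.18,0.075,0,0,0,0,0.8],[0.36,0.15,0,0,0,0,0.8],[0.54,0.225,0,0,0,0,0.8],[0.72,0.3,0,0,0,0,0.8],[0.9,0.38,0,0,0,0,0.8]]]'

```text
time: 38.3
tool_pos: [0.4845, -0.0698, 0.2316]
eef_rot: [3.139, 0.001, 1.57]
force: [0.9, -0.3, -0.6]
opening: 0.0428
grip_force: 37.2
```

carry_out --commands '[[[0.18,0.08,0,0,0,0,0.8],[0.36,0.16,0,0,0,0,0.8],[0.398,0.182,0,0,0,0,0.8],[0.398,0.182,0.1,0,0,0,0.8],[0.398,0.182,0.2,0,0,0,0.8]]]'

```text
time: 38.72
tool_pos: [0.5221, 0.0091, 0.1923]
eef_rot: [3.136, 0.001, 1.573]
force: [0.1, 0.4, -1.0]
opening: 0.0427
grip_force: 37.2
```

carry_out --commands '[[[0,0,0.08,0,0,0,0.8],[0,0,0.14,0,0,0,0.8],[0,0,0.14,0,0,0,0.8],[0,0,0.14,0,0,0,0.8]]]'

```text
time: 39.05
tool_pos: [0.5197, 0.008, 0.1623]
eef_rot: [-3.14, -0.0, 1.57]
force: [-0.2, -0.7, -0.5]
opening: 0.0428
grip_force: 37.2
```

```bash
python3 - <<'E'
from h import *
go((.5195,.0075,.12))
E
```

```text
t 39.05 tcp [0.5197 0.008  0.1623] rpy [-3.1405e+00 -1.0000e-04  1.5700e+00] F [-0.2 -0.7 -0.5] open 0.0428 grip 37.2
to (0.5195, 0.0075, 0.12) -> [-0.003 -0.001  0.211] yawturn -0.0005
```

carry_out --commands '[[[0,0,0.03,0,0,0,0.8],[0,0,0.06,0,0,0,0.8],[0,0,0.09,0,0,0,0.8],[0,0,0.12,0,0,0,0.8],[0,0,0.15,0,0,0,0.8]]]'

```text
time: 39.47
tool_pos: [0.5222, 0.0081, 0.1335]
eef_rot: [3.136, 0.0, 1.57]
force: [3.3, -0.5, 2.3]
opening: 0.0428
grip_force: 37.3
```

carry_out --commands '[[[0,0,0.015,0,0,0,0.8],[0,0,0.03,0,0,0,0.8],[0,0,0.045,0,0,0,0.8],[0,0,0.055,0,0,0,0.8],[0,0,0.055,0,0,0,0.8]]]'

```text
time: 39.88
tool_pos: [0.5221, 0.0082, 0.1253]
eef_rot: [3.136, 0.001, 1.571]
force: [0.9, 0.3, 12.1]
opening: 0.0432
grip_force: 38.1
```

carry_out --commands '[[[0,0,-0.015,0,0,0,0.3],[0,0,-0.015,0,0,0,0.2],[0,0,-0.015,0,0,0,0.2],[0,0,-0.15,0,0,0,0.2],[0,0,-0.35,0,0,0,0.2]]]'

```text
time: 40.3
tool_pos: [0.5152, 0.0089, 0.1853]
eef_rot: [-3.126, -0.002, 1.571]
force: [0.9, 0.2, -0.5]
opening: 0.0683
grip_force: 0.0
```

carry_out --commands '[[[0,0,-0.165,0,0,0,0.5],[-0.15,0.03,-0.165,0,0,0,1],[-0.33,0.06,-0.165,0,0,0,1],[-0.5,0.1,-0.165,0,0,0,1],[-0.57,0.106,-0.165,0,0,0,1]]]'

```text
time: 40.72
tool_pos: [0.5411, -0.109, 0.223]
eef_rot: [-3.139, 0.001, 1.568]
force: [-0.2, -0.4, -0.4]
opening: 0.0074
grip_force: 0.0
```

carry_out --commands '[[[0,0,0.1,0,0,0,1],[0,0,0.3,0,0,0,1],[0,0,0.5,0,0,0,1],[0,0,0.645,0,0,0,1],[0,0,0.645,0,0,0,1]]]'

```text
time: 41.13
tool_pos: [0.534, -0.1032, 0.0858]
eef_rot: [-3.123, -0.006, 1.57]
force: [-1.1, 1.1, -1.7]
opening: -0.0001
grip_force: 0.0
```

carry_out --commands '[[[0.079,-0.038,0,0,0,0,1],[0.122,-0.072,0,0,0,0,1],[0.167,-0.102,0,0,0,0,1],[0.215,-0.128,0,0,0,0,1],[0.265,-0.15,0,0,0,0,1]]]'

```text
time: 41.55
tool_pos: [0.51, -0.0556, 0.0967]
eef_rot: [-3.139, 0.008, 1.568]
force: [-1.8, -7.5, -1.2]
opening: 0.0001
grip_force: 2.9
```

carry_out --commands '[[[0.052,-0.018,0,0,0,0,1],[0.105,-0.031,0,0,0,0,1],[0.158,-0.039,0,0,0,0,1],[0.213,-0.042,0,0,0,0,1],[0.267,-0.041,0,0,0,0,1]]]'

```text
time: 41.97
tool_pos: [0.5021, 0.0, 0.0967]
eef_rot: [-3.14, 0.003, 1.57]
force: [-1.7, -3.4, -0.1]
opening: -0.0003
grip_force: 1.5
```

carry_out --commands '[[[0.054,0.006,0,0,0,0,1],[0.108,0.017,0,0,0,0,1],[0.16,0.032,0,0,0,0,1],[0.211,0.052,0,0,0,0,1],[0.26,0.076,0,0,0,0,1]]]'

```text
time: 42.38
tool_pos: [0.5193, 0.0544, 0.096]
eef_rot: [3.14, -0.001, 1.571]
force: [0.5, -1.3, 0.2]
opening: 0.0001
grip_force: 0.0
```

carry_out --commands '[[[0.047,0.028,0,0,0,0,1],[0.02,0.0,-0.1,0,0,0,1],[0.0,0.0,-0.3,0,0,0,1],[0,0,-0.5,0,0,0,0.2],[-0.1,-0.03,-0.65,0,0,0,0.2]]]'

```text
time: 42.8
tool_pos: [0.514, 0.0358, 0.2283]
eef_rot: [3.138, -0.003, 1.575]
force: [0.9, -1.2, 1.2]
opening: 0.0234
grip_force: 0.0
```

carry_out --commands '[[[-0.19,-0.06,0,0,0,0,0.2],[-0.38,-0.12,0,0,0,0,0.2],[-0.57,-0.18,0,0,0,0,0.2],[-0.76,-0.24,0,0,0,0,0.2],[-0.95,-0.3,0,0,0,0,0.2]]]'

```text
time: 43.22
tool_pos: [0.4527, -0.1582, 0.226]
eef_rot: [3.14, -0.0, 1.572]
force: [0.9, -0.6, -0.6]
opening: 0.0685
grip_force: 0.0
```

carry_out --commands '[[[-0.19,-0.06,0,0,0,0,0.2],[-0.38,-0.12,0,0,0,0,0.2],[-0.57,-0.18,0,0,0,0,0.2],[-0.775,-0.237,0,0,0,0,0.2],[-0.775,-0.237,0,0,0,0,0.2]]]'

```text
time: 43.63
tool_pos: [0.4038, -0.3185, 0.2251]
eef_rot: [3.142, 0.004, 1.563]
force: [0.1, 1.1, -1.3]
opening: 0.0683
grip_force: 0.0
```

```bash
python3 - <<'E'
from h import *
p=trays();go((.404,-.3125,.084))
for c in("red","blue","yellow"):print("top",c,[b[:3] for b in blobs(p,c,(270,160,405,300),15)])
E
```

```text
red [0.403 0.291 0.045] 0.168 0.172
yellow [ 0.571 -0.333  0.045] 0.169 0.16
t 43.68 tcp [ 0.4045 -0.3155  0.2251] rpy [3.1410e+00 2.0000e-04 1.5648e+00] F [-0.1  0.1  0.3] open 0.0682 grip 0.0
to (0.404, -0.3125, 0.084) -> [ 0.015 -0.003  0.706] yawturn -0.0038
top red [(np.float64(361.6), np.float64(211.5), 28)]
top blue [(np.float64(324.5), np.float64(247.1), 83)]
top yellow []
```

carry_out --commands '[[[0,0,0.19,0,0,0,0.2],[0,0,0.38,0,0,0,0.2],[0,0,0.57,0,0,0,0.2],[0,0,0.68,0,0,0,0.2],[0,0,0.7,0,0,0,0.2]]]'

```text
time: 44.1
tool_pos: [0.403, -0.3078, 0.0797]
eef_rot: [-3.135, -0.008, 1.572]
force: [-0.7, 0.0, 0.1]
opening: 0.0683
grip_force: 0.0
```

carry_out --commands '[[[0,0,0,0,0,0,0.2],[0,0,0,0,0,0,0.8],[0,0,0,0,0,0,0.8],[0,0,0,0,0,0,0.8],[0,0,0,0,0,0,0.8]]]' --force 35

```text
time: 44.52
tool_pos: [0.4065, -0.3135, 0.0886]
eef_rot: [3.138, 0.003, 1.571]
force: [0.1, 0.9, 5.4]
opening: 0.0425
grip_force: 35.5
```

carry_out --commands '[[[0,0,-0.1,0,0,0,0.8],[0,0,-0.25,0,0,0,0.8],[0,0,-0.4,0,0,0,0.8],[0,0,-0.55,0,0,0,0.8],[0,0,-0.73,0,0,0,0.8]]]'

```text
time: 44.93
tool_pos: [0.4045, -0.3118, 0.2324]
eef_rot: [-3.141, -0.001, 1.57]
force: [0.5, -0.1, -0.5]
opening: 0.043
grip_force: 37.3
```

carry_out --commands '[[[0.18,0.06,0,0,0,0,0.8],[0.36,0.13,0,0,0,0,0.8],[0.54,0.19,0,0,0,0,0.8],[0.72,0.26,0,0,0,0,0.8],[0.9,0.32,0,0,0,0,0.8]]]'

```text
time: 45.35
tool_pos: [0.4698, -0.1309, 0.2326]
eef_rot: [3.139, 0.001, 1.57]
force: [1.9, -0.5, -1.3]
opening: 0.0424
grip_force: 37.3
```

carry_out --commands '[[[0.18,0.06,0,0,0,0,0.8],[0.36,0.13,0,0,0,0,0.8],[0.54,0.19,0,0,0,0,0.8],[0.703,0.258,0,0,0,0,0.8],[0.703,0.258,0,0,0,0,0.8]]]'

```text
time: 45.77
tool_pos: [0.5223, 0.014, 0.2321]
eef_rot: [3.139, -0.004, 1.578]
force: [0.3, 0.3, -0.8]
opening: 0.043
grip_force: 37.3
```

carry_out --commands '[[[0,0,0.1,0,0,0,0.8],[0,0,0.2,0,0,0,0.8],[0,0,0.34,0,0,0,0.8],[0,0,0.34,0,0,0,0.8],[0,0,0.34,0,0,0,0.8]]]'

```text
time: 46.18
tool_pos: [0.5192, 0.0082, 0.1624]
eef_rot: [-3.138, -0.0, 1.57]
force: [-0.6, 0.0, 0.6]
opening: 0.0426
grip_force: 37.3
```

```bash
python3 - <<'E'
from h import *
go((.5195,.0075,.12))
E
```

```text
t 46.18 tcp [0.5192 0.0082 0.1624] rpy [-3.1380e+00 -4.0000e-04  1.5702e+00] F [-0.6  0.   0.6] open 0.0426 grip 37.3
to (0.5195, 0.0075, 0.12) -> [-0.004  0.002  0.212] yawturn -0.0004
```

Expected seat: TCP about 0.0886 + 0.038 ≈ 0.1266.

carry_out --commands '[[[0,0,0.03,0,0,0,0.8],[0,0,0.06,0,0,0,0.8],[0,0,0.09,0,0,0,0.8],[0,0,0.12,0,0,0,0.8],[0,0,0.145,0,0,0,0.8]]]'

```text
time: 46.6
tool_pos: [0.5231, 0.0082, 0.136]
eef_rot: [3.135, 0.0, 1.571]
force: [5.2, 0.1, 2.1]
opening: 0.0428
grip_force: 37.3
```

carry_out --commands '[[[0,0,0.015,0,0,0,0.8],[0,0,0.03,0,0,0,0.8],[0,0,0.045,0,0,0,0.8],[0,0,0.055,0,0,0,0.8],[0,0,0.055,0,0,0,0.8]]]'

```text
time: 47.02
tool_pos: [0.523, 0.0083, 0.1265]
eef_rot: [3.135, 0.0, 1.571]
force: [3.8, -0.1, 6.7]
opening: 0.0425
grip_force: 37.6
```

carry_out --commands '[[[0,0,-0.01,0,0,0,0.3],[0,0,-0.01,0,0,0,0.2],[0,0,-0.01,0,0,0,0.2],[0,0,-0.15,0,0,0,0.2],[0,0,-0.35,0,0,0,0.2]]]'

```text
time: 47.43
tool_pos: [0.5158, 0.0088, 0.1877]
eef_rot: [-3.127, -0.002, 1.571]
force: [1.3, 0.4, -0.1]
opening: 0.0682
grip_force: 0.0
```

carry_out --commands '[[[0,0,-0.15,0,0,0,0.2],[0,0,-0.3,0,0,0,0.2],[-0.15,-0.12,-0.3,0,0,0,0.2],[-0.3,-0.24,-0.3,0,0,0,0.2],[-0.45,-0.36,-0.3,0,0,0,0.2]]]'

```text
time: 47.85
tool_pos: [0.4474, -0.082, 0.2534]
eef_rot: [-3.14, 0.0, 1.573]
force: [0.8, -1.3, -0.1]
opening: 0.0682
grip_force: 0.0
```

carry_out --commands '[[[-0.15,-0.12,0,0,0,0,0.2],[-0.3,-0.24,0,0,0,0,0.2],[-0.45,-0.36,0,0,0,0,0.2],[-0.6,-0.48,0,0,0,0,0.2],[-0.75,-0.6,0,0,0,0,0.2]]]'

```text
time: 48.27
tool_pos: [0.3264, -0.2319, 0.2526]
eef_rot: [-3.14, -0.002, 1.571]
force: [0.2, -1.2, 0.2]
opening: 0.0681
grip_force: 0.0
```

```bash
python3 - <<'E'
from h import *
go();p=trays();s,d,K,T=snap("side")
cv2.imwrite("pics/a9.png",np.hstack([cv2.resize(s[180:440,220:500],(400,371)),cv2.resize(p[130:330,190:480],(400,371))])[:,:,::-1])
E
```

```text
t 48.27 tcp [ 0.3264 -0.2319  0.2526] rpy [-3.1396e+00 -1.7000e-03  1.5711e+00] F [ 0.2 -1.2  0.2] open 0.0681 grip 0.0
red [0.403 0.292 0.045] 0.169 0.172
yellow [ 0.57  -0.339  0.045] 0.17 0.169
```

View pics/a9.png

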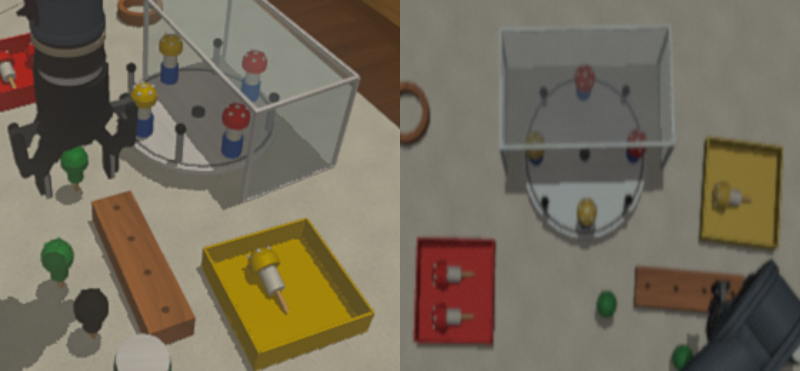

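```bash
python3 -c "
from station import ctrl
print(ctrl.sign_off())"
```

```text
the job is handed in; nothing more can be done
None
```

I've handed the job in at about 48 s. All three dry toadstools are lying in the trays of their colour, and all four fresh ones stand upright and fully home in their sockets. The turntable is clicked in place and the bystanders look untouched. The red tray was knocked about 23 mm during the run but kept both its toadstools; the hand-in returned no verdict.

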